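Turn the cartons over and sort them by the mark underneath

ROBOT

A 6-joint arm with a two-finger parallel gripper is mounted at the origin on the work surface. World frame = base frame: x ahead of the robot, y to its left, z up, the work surface at z = 0. Lengths are in m, angles in rad, forces in N, time in s.
With the tool pointing down it reaches from about 0.375 to 0.975 m from the base axis. Payload 3.8 kg.
Tool frame: the origin (TCP) lies between the finger pads; the fingertips stand 14 mm ahead of it and the grasp point (between the pads) lies 5 mm behind it; z points along the fingers, y is the direction in which the jaws open and shut (so a half turn about z gives the same grasp; the last joint's range is limited). The gripper opens to 88 mm and grips with 3 to 60 N. Pads are 18 mm wide; open, the fingers measure 123 mm over their backs; the gripper's body (75 mm by 187 mm) begins 45 mm behind the grasp point.
Start: joints at [1.296, 0.264, 1.604, -0, 1.274, -0.037], TCP at [0.159, 0.656, 0.216] pointing down, gripper open.
Joint ranges: [-2.63, 2.63], [-0.94, 2.18], [0.31, 2.57], [-1.31, 4.45], [0, 2.66], [-2.55, 2.55]. Speed limits (rad/s): [2.57, 2.57, 3.14, 3.14, 3.14, 3.14].

INTERFACE

Orientations are given as a unit quaternion [x, y, z, w].
In Python, from rig import status, get_image, get_calibration, job_done, masks_of gives the robot as it stands.
- The arm moves only by the tool carry_out, never from a script. Its argument "motion" is a list of rows, each a list of 3 entries, a list of its own where there are three numbers: the finger opening in cm, from 0 to 8.81, then the shift along the tool's x, y, z in cm, then the turn, a rotation vector about the tool's x, y, z in degrees. A call has 1 to 12 rows; each row shifts and turns the commanded pose from where the row before left it, along the tool's axes as they then stand; what a row does not reach is not made up. A row lasts 1/8 s, in which the tool goes at most 62.5 mm and 10.7 degrees, less where a joint would pass 70% of its speed; a pose out of reach is approached as far as the arm can. A call is refused whole if a number of a shift passes 6.25 or a number of a turn 10.7, either way. A call with a gripper value outside its range is refused whole. The fingers move at their own pace and stop on an object; "newtons" is the grip in N (left out, the last holds). Time passes only in rows, so rows that do not move let the fingers close. It gives the time, the measured TCP pose, the force and the opening at its end, in the units of the state.
- status.get_obs(): the state, without advancing time (a new reading comes with each control period).
- get_image(name): name is "side" or "top" or "wrist"; returns the picture (420x560x3 uint8, red, green, blue); there is no depth.
- get_calibration(name): a dict with "intrinsics" (3x3 intrinsics, pixels), "cam_to_world" (4x4, takes a point from camera to world coordinates). Camera axes: x right, y up, looking along -z (the intrinsics and any distortion apply to the point x, -y, -z); pixel columns grow to the right and rows downward; lengths in m; the calibration is good to about 2 mm. A picture is of the moment at which its call begins: read the wrist's pose just before it. get_calibration takes no time and is no camera call; for the wrist camera it gives the pose at the moment of the call.
- job_done(): hands the job in, once; it reports no verdict.
Trained networks look in the newest picture that a camera, given by its name, has taken for a name from the list of things; names that differ only in an ending like _2 or _b are one class to them, and where a whole thing is asked for, a point or a joint stands for the part that bears it (a point fixed in the world has none). Each returns a list of dicts, best first, with "score" (0 to 1); they miss things now and then, are a little off and sometimes report something else, mostly with a low value. They report only what shows in the picture. A call takes as long as a camera call. They do not tell look-alikes from the thing itself.
- masks_of(query, camera): "region" (420x560 bool, what is visible of it) and "box" ([left, top, right, bottom] in pixels, round what is visible of it).
The state is a dict: "clock": time; "joint_positions": joint angles; "dq": joint speeds; "effort": joint torques, N m; "ee_pos": TCP position; "tool_rot": TCP orientation; "contact_force": force on the tool from outside, world axes, zero at the start; "wrist_torque": the same for the moment, N m; "finger_gap": finger opening in m.
Only numpy, scipy, OpenCV 4.12 (cv2) and the standard library are available. Lean on these libraries where they do the work, as an engineer would, in place of code of your own. Each camera call takes 0.05 s, during which the arm holds its last target.

TASK

In the salon stockroom, two look-alike cartons lean in the grey stand, each with a coloured disc hidden on its underside. Pick each one up, turn it to read the disc, and lay it flat on its side in the tray of that colour, lying lengthwise, with the disc facing out of the tray's low front, away from the robot. Never put one in a wrong tray, set them down without dropping or throwing them, and leave the yellow tray's carton and everything else on the counter where it is.

Things in the scene. Friction and masses are not known exactly. Their poses are not given: they have to be found in the camera images.
- carton_red_center (a point): centre of a plain brown cardboard carton, 46 x 46 mm square and 96 mm long, 60 to 135 g, with a white band near its top end. It is told apart only by the red disc on its hidden underside. At the start it stands in one of the two pockets of the grey stand, leaning 25 degrees. z runs along its length from underside to top end; x and y are square to its sides (y along the stand's y at the start).
- carton_red_mark (a point): middle of that carton's underside, where the red disc (34 mm across) is; 48 mm from its centre along -z.
- carton_violet_center (a point): centre of a plain brown cardboard carton, 46 x 46 mm square and 96 mm long, 60 to 135 g, with a white band near its top end. It is told apart only by the violet disc on its hidden underside. At the start it stands in one of the two pockets of the grey stand, leaning 25 degrees. z runs along its length from underside to top end; x and y are square to its sides (y along the stand's y at the start).
- carton_violet_mark (a point): middle of that carton's underside, where the violet disc (34 mm across) is; 48 mm from its centre along -z.
- stand: fixed grey stand, 216 mm wide along y. Origin: underside centre; +x away from the robot. Two pockets at y = -55 and +55 mm, floor centre 42 mm above the counter, sloping 25 degrees down to a 45 mm backrest on the -x side; guide rails 12 mm high. The cartons' tops so lean 25 degrees to -x (to the robot), undersides face down and a little to +x. Lift a carton straight up to free it.
- tray_red: fixed low open tray with a red floor and red front lip, 140 mm (x) by 114 mm (y) outside, floor 4 mm thick, back and side walls 18 mm high and 5 mm thick, front lip (+x side, away from the robot) 10 mm high and 5 mm thick. Origin at the centre of its underside on the counter; x points out of its front. 
- tray_violet: fixed low open tray with a violet floor and violet front lip, 140 mm (x) by 114 mm (y) outside, floor 4 mm thick, back and side walls 18 mm high and 5 mm thick, front lip (+x side, away from the robot) 10 mm high and 5 mm thick. Origin at the centre of its underside on the counter; x points out of its front. 
- tray_yellow: fixed low open tray with a yellow floor and yellow front lip, 140 mm (x) by 114 mm (y) outside, floor 4 mm thick, back and side walls 18 mm high and 5 mm thick, front lip (+x side, away from the robot) 10 mm high and 5 mm thick. Origin at the centre of its underside on the counter; x points out of its front. It already holds the yellow-marked carton, laid as the others should be.
- carton_yellow_center (a point): centre of the like carton already lying in the yellow tray, disc facing out; to be left alone.
- water_bottle: bystander: clear water bottle, 62 mm across, 190 mm tall; origin under its centre.
- cream_jar: bystander: black closed jar, 68 mm across, 55 mm tall; origin under its centre.
- tint_bowl: bystander: black mixing bowl, 120 mm across, 50 mm tall; origin under its centre.
- mug: bystander: white mug, 80 mm across, 90 mm tall; origin under its centre.
- tint_brush: bystander: tint brush lying on the counter, 190 mm long along its x.
Mind the look-alikes: they are no part of the job. Leave any blue look-alike of the part that bears carton_red_center alone.

How it is judged:
At the end, for the whole second after the job is handed in: Red- and violet-marked cartons each rest flat (within 6 degrees) on the floor of their colour's tray, centre within 32 mm along and 45 mm across of the tray's centre, length within 20 degrees of the tray's x, marked end towards its front (+x) (x of carton_red_center in the frame of tray_red between -0.032 and 0.032 m and y of carton_red_center in the frame of tray_red between -0.045 and 0.045 m and z of carton_red_center in the frame of tray_red below 0.031 m and x of carton_red_mark in the frame of tray_red above 0.005 m and angle between the z axis of carton_red_center and the x axis of tray_red, either way round below 0.35 rad and angle between carton_red_center's own z axis and vertical between 1.45 and 1.69 rad and linear speed of each of carton_red, carton_violet below 0.03 m/s and x of carton_violet_center in the frame of tray_violet between -0.032 and 0.032 m and y of carton_violet_center in the frame of tray_violet between -0.045 and 0.045 m and z of carton_violet_center in the frame of tray_violet below 0.031 m and x of carton_violet_mark in the frame of tray_violet above 0.005 m and angle between the z axis of carton_violet_center and the x axis of tray_violet, either way round below 0.35 rad and angle between carton_violet_center's own z axis and vertical between 1.45 and 1.69 rad); the robot touches nothing.
It fails at once if the red-marked carton touches a wrong tray (contact force between carton_red and tray_violet above 0.5 N or contact force between carton_red and tray_yellow above 0.5 N).
It fails at once if the violet-marked carton touches a wrong tray (contact force between carton_violet and tray_red above 0.5 N or contact force between carton_violet and tray_yellow above 0.5 N).
It fails at once if a carton is dropped or thrown (moves faster than 0.8 m/s, a fall of about 30 mm, with no finger on it) ((linear speed of carton_red above 0.8 m/s and contact force between carton_red and the fingers below 0.1 N) or (linear speed of carton_violet above 0.8 m/s and contact force between carton_violet and the fingers below 0.1 N)).
It fails at once if a bystander, or the carton in the yellow tray, is moved by more than 25 mm (distance of any of water_bottle, cream_jar, tint_bowl, mug, tint_brush, carton_yellow_center from where it was at the start of the episode above 0.025 m).
It also fails if it takes over 58 s, if anything falls off the work surface, if the arm or the gripper's body presses on something with over 40 N, if the wrist force passes 120 N, or if a joint passes its speed limit or range.

## Working session

There is one attempt and no reset: what is moved stays moved. The work goes in short steps, Python scripts to look and compute and a tool call to move; the robot and the scene stay as the last step left them, time stands still between calls to the robot, and variables do not carry over. Pictures are saved under pics/ and viewed, and the job is handed in when it is done.

Besides the shell and the picture viewer there is one more tool, called after "Request:" by a JSON object that holds its "op" and its "data". carry_out: Moves the arm, as the interface text tells. Its arguments: {"type":"object","properties":{"motion":{"type":"array","items":{"type":"array"}},"newtons":{"type":"number"}},"required":["motion"]}

```bash
ls; mkdir -p pics; python3 - <<'E'
from rig import status,get_image,get_calibration
import cv2
print(status.get_obs())
for n in ["side","top","wrist"]:
    im=get_image(n); cv2.imwrite(f"pics/a_{n}.png",im[:,:,::-1]); c=get_calibration(n); print(n,c["intrinsics"],c["cam_to_world"],[k for k in c])
E
```

```text
pics
{'clock': 0.0, 'joint_positions': array([ 1.29609810e+00,  2.64760938e-01,  1.60536412e+00, -1.73443914e-05,
        1.27369398e+00, -3.68609280e-02]), 'dq': array([-0.00102978, -0.00101435, -0.00197138, -0.00046258, -0.00149645,
        0.00038822]), 'effort': array([-2.51699767e-04, -5.02138460e+01, -3.56867230e+01,  7.29508465e-02,
        2.94957706e-02, -1.02806307e-04]), 'ee_pos': array([0.15880698, 0.65527215, 0.21438815]), 'tool_rot': array([ 1.18635958e-01,  9.92937194e-01, -1.10099448e-03, -1.64522400e-04]), 'contact_force': array([ 0.56807411,  0.13891085, -0.70193491]), 'wrist_torque': array([-0.01851967,  0.02867075,  0.04826114]), 'finger_gap': 0.08840429750307456}
side [[503.37254401   0.         282.08077167]
 [  0.         503.37254401 205.41160938]
 [  0.           0.           1.        ]] [[ 0.97209154  0.1709598  -0.16065732  0.26780231]
 [-0.23457117  0.69721746 -0.67739514 -1.07233746]
 [-0.00379425  0.69617566  0.71786144  1.20456375]
 [ 0.          0.          0.          1.        ]] ['intrinsics', 'cam_to_world']
top [[540.62558712   0.         270.5197079 ]
 [  0.         540.62558712 204.07415983]
 [  0.           0.           1.        ]] [[ 0.01725276  0.9810565  -0.19295205  0.24020443]
 [-0.99984933  0.01655933 -0.00520607 -0.01043796]
 [-0.00191229  0.19301279  0.98119438  1.47612305]
 [ 0.          0.          0.          1.        ]] ['intrinsics', 'cam_to_world']
wrist [[300.70112333   0.         276.66316369]
 [  0.         300.70112333 212.62952163]
 [  0.           0.           1.        ]] [[ 0.23534196 -0.91995193 -0.31353247  0.07631749]
 [ 0.97191106  0.22217982  0.07762101  0.67589791]
 [-0.00174701 -0.32299315  0.94639969  0.3851523 ]
 [ 0.          0.          0.          1.        ]] ['intrinsics', 'cam_to_world']
```

View pics/a_side.png

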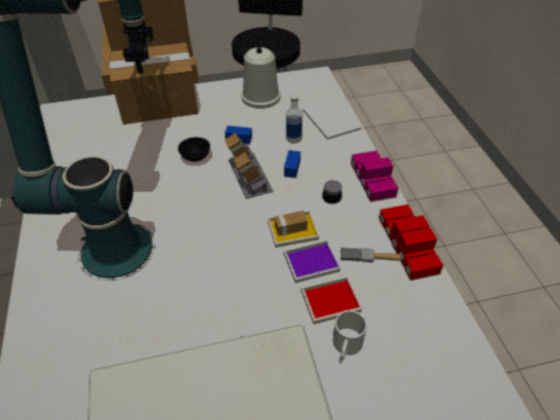

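View pics/a_top.png

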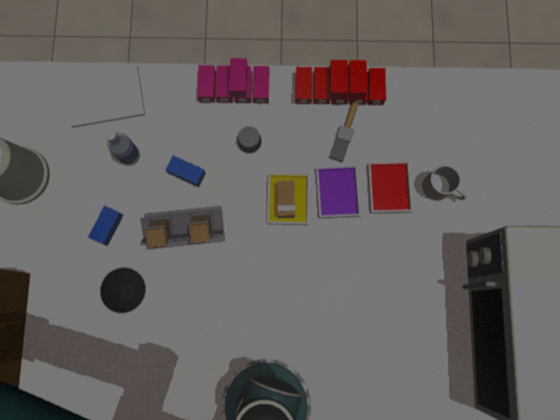

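View pics/a_wrist.png

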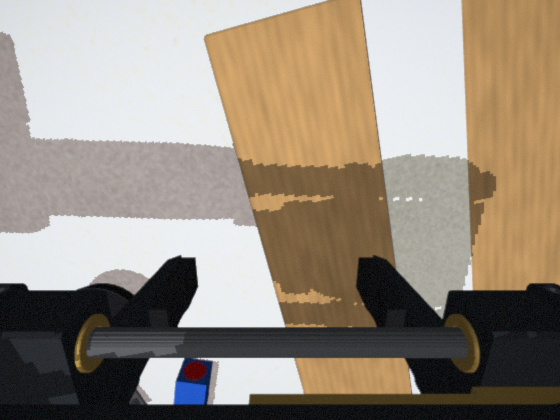

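```bash
cat > h.py <<'E'
import numpy as np, cv2
from rig import status,get_image,get_calibration,masks_of
from scipy.spatial.transform import Rotation as R
def ray(c,u,v):
    K=c["intrinsics"];T=c["cam_to_world"]
    d=np.linalg.inv(K)@np.array([u,v,1.]); d=T[:3,:3]@np.array([d[0],-d[1],-d[2]]); return T[:3,3],d
def onz(c,u,v,z):
    o,d=ray(c,u,v); return o+d*(z-o[2])/d[2]
def proj(c,p):
    K=c["intrinsics"];T=c["cam_to_world"]
    q=T[:3,:3].T@(np.asarray(p)-T[:3,3]); q=np.array([q[0],-q[1],-q[2]]); q=K@q; return q[:2]/q[2]
E
python3 - <<'E'
from h import *
for cam in ["top","side"]:
    im=get_image(cam); c=get_calibration(cam); vis=im[:,:,::-1].copy()
    for n in ["stand","carton_red_center","tray_red","tray_violet","tray_yellow","water_bottle","cream_jar","tint_bowl","mug","tint_brush"]:
        for m in masks_of(n,cam)[:6]:
            if m["score"]<.3: continue
            r=m["region"]; ys,xs=np.nonzero(r)
            rect=cv2.minAreaRect(np.stack([xs,ys],1).astype(np.float32)); b=cv2.boxPoints(rect)
            cv2.polylines(vis,[b.astype(int)],1,(0,255,0),1)
            z={"stand":.04,"carton_red_center":.1}.get(n,.015)
            print(cam,n,round(m["score"],2),m["box"],"ctr",onz(c,xs.mean(),ys.mean(),z)[:2].round(3),"corners",[onz(c,*p,z)[:2].round(3).tolist() for p in b])
    cv2.imwrite(f"pics/b_{cam}.png",vis)
    if cam=="top": cv2.imwrite("pics/b_crop.png",cv2.resize(im[120:270,90:430,::-1],None,fx=2.3,fy=2.3,interpolation=cv2.INTER_CUBIC))
    else: cv2.imwrite("pics/b_crops.png",cv2.resize(im[100:330,210:370,::-1],None,fx=2.6,fy=2.6,interpolation=cv2.INTER_CUBIC))
E
```

```text
top stand 0.83 [144.2, 206.8, 225.8, 249.5] ctr [0.464 0.222] corners [[0.493, 0.354], [0.517, 0.127], [0.415, 0.114], [0.391, 0.338]]
top carton_red_center 0.78 [169.3, 155.5, 204.8, 185.8] ctr [0.596 0.222] corners [[0.592, 0.276], [0.639, 0.259], [0.599, 0.167], [0.554, 0.185]]
top carton_red_center 0.75 [142.2, 219.5, 170.4, 245.7] ctr [0.43  0.285] corners [[0.461, 0.323], [0.469, 0.259], [0.399, 0.248], [0.392, 0.312]]
top carton_red_center 0.64 [90.9, 206.0, 123.5, 246.9] ctr [0.446 0.421] corners [[0.415, 0.465], [0.502, 0.43], [0.475, 0.374], [0.389, 0.41]]
top tray_red 0.75 [368.2, 161.3, 413.7, 213.8] ctr [ 0.579 -0.33 ] corners [[0.648, -0.267], [0.657, -0.39], [0.512, -0.393], [0.504, -0.272]]
top tray_violet 0.93 [318.1, 165.1, 357.5, 219.6] ctr [ 0.563 -0.187] corners [[0.629, -0.125], [0.64, -0.242], [0.498, -0.25], [0.488, -0.135]]
top tray_violet 0.36 [237.7, 126.3, 260.7, 152.7] ctr [0.711 0.061] corners [[0.749, 0.096], [0.75, 0.028], [0.673, 0.027], [0.672, 0.094]]
top tray_yellow 0.71 [267.2, 174.4, 309.3, 223.9] ctr [ 0.54  -0.053] corners [[0.472, 0.008], [0.6
[... 2462 characters left out ...]
.8 [333.1, 308.9, 369.6, 361.3] ctr [ 0.598 -0.447] corners [[0.528, -0.5], [0.589, -0.368], [0.668, -0.402], [0.601, -0.531]]
side tint_brush 0.87 [340.7, 247.7, 402.7, 263.2] ctr [ 0.729 -0.211] corners [[0.649, -0.209], [0.669, -0.16], [0.837, -0.222], [0.813, -0.269]]
side tint_brush 0.68 [236.6, 155.5, 260.0, 184.7] ctr [0.458 0.261] corners [[0.411, 0.308], [0.467, 0.35], [0.501, 0.213], [0.447, 0.176]]
side tint_brush 0.63 [333.7, 310.2, 368.3, 359.5] ctr [ 0.596 -0.447] corners [[0.525, -0.498], [0.591, -0.367], [0.667, -0.404], [0.595, -0.531]]
side tint_brush 0.39 [225.6, 134.6, 251.5, 155.7] ctr [0.439 0.395] corners [[0.402, 0.436], [0.456, 0.468], [0.475, 0.352], [0.422, 0.323]]
```

View pics/b_crop.png

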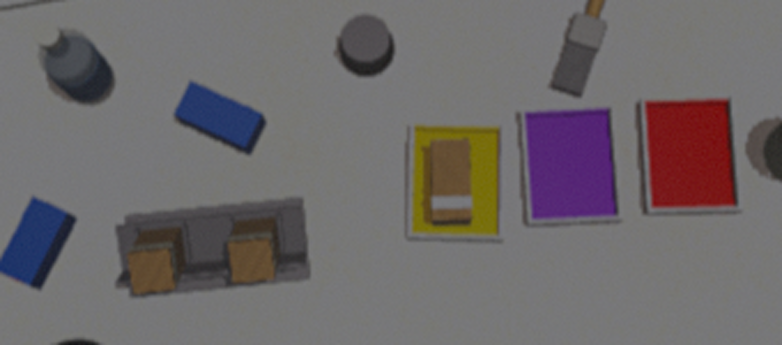

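View pics/b_crops.png

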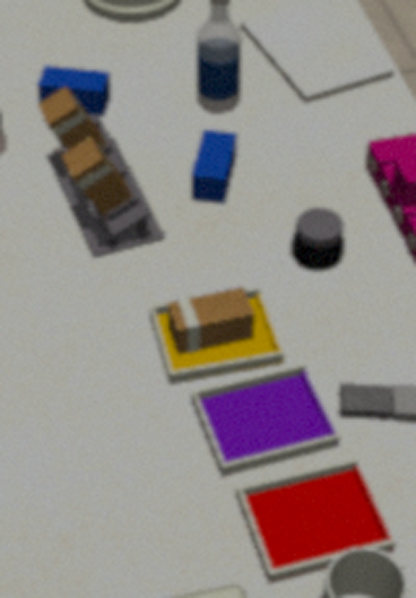

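```bash
python3 - <<'E'
from h import *
im=get_image("top"); c=get_calibration("top")
im=cv2.fastNlMeansDenoisingColored(im,None,5,5,5,15)
hsv=cv2.cvtColor(im,cv2.COLOR_RGB2HSV)
# bright brown top faces
m=((hsv[:,:,0]>8)&(hsv[:,:,0]<25)&(hsv[:,:,1]>70)&(hsv[:,:,2]>85)).astype(np.uint8)
m[:200]=0;m[260:]=0;m[:,:130]=0;m[:,240:]=0
n,l,s,ct=cv2.connectedComponentsWithStats(m)
for i in range(1,n):
    if s[i,4]<100: continue
    print(s[i],ct[i],onz(c,*ct[i],.134)[:2], cv2.minAreaRect(np.argwhere(l==i)[:,::-1].astype(np.float32)))
cr=cv2.resize(im[195:260,135:235,::-1],None,fx=7,fy=7,interpolation=cv2.INTER_CUBIC)
cv2.imwrite("pics/c.png",np.clip(cr*1.6,0,255).astype(np.uint8))
E
```

```text
[191 225  18  17 270] [199.10740741 233.08148148] [0.42708989 0.17422064] ((199.5, 233.0), (16.0, 17.0), 90.0)
[147 229  18  18 274] [155.31021898 237.5729927 ] [0.41390858 0.28327125] ((155.24615478515625, 237.46925354003906), (16.372583389282227, 17.240825653076172), 82.87498474121094)
```

View pics/c.png

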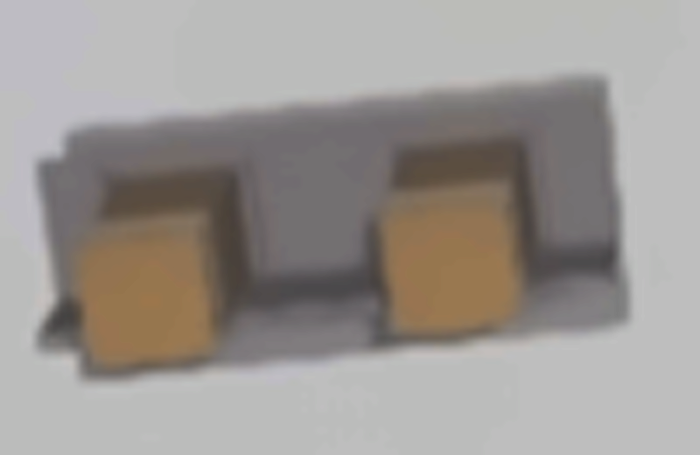

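```bash
cat >> h.py <<'E'
def tool(theta,yaw):
    "theta: deg tool tilts outward; yaw deg of the carton/stand x axis"
    y,t=np.radians(yaw),np.radians(theta)
    ex=np.array([np.cos(y),np.sin(y),0]); ey=np.array([-np.sin(y),np.cos(y),0])
    z=np.sin(t)*ex-np.cos(t)*np.array([0,0,1]); 
    return R.from_matrix(np.stack([np.cross(ey,z),ey,z],1))
def plan(p1,r1,n,p0=None,r0=None,show=True):
    o=status.get_obs()
    p0=o["ee_pos"] if p0 is None else p0; r0=R.from_quat(o["tool_rot"]) if r0 is None else r0
    rv=(r0.inv()*r1).as_rotvec()/n
    for i in range(n):
        rc=r0*R.from_rotvec(rv*i)
        s=rc.inv().apply((np.asarray(p1)-p0)/n)*100
        print([s.round(2).tolist(),np.degrees(rv).round(2).tolist()])
def pose():
    o=status.get_obs(); m=R.from_quat(o["tool_rot"]).as_matrix()
    z=m[:,2]; print("t",round(float(o["clock"]),2),"p",o["ee_pos"].round(4),"theta",np.degrees(np.arctan2(np.hypot(z[0],z[1])*np.sign(z[0]),-z[2])).round(1),"yaw_y",np.degrees(np.arctan2(-m[0,1],m[1,1])).round(1),"ytilt",m[2,1].round(3),"q",o["joint_positions"].round(2),"F",o["contact_force"].round(1),"gap",round(float(o["finger_gap"]),4))
E
python3 - <<'E'
from h import *
c=get_calibration("side")
im=get_image("side")[:,:,::-1].copy()
yaw=np.radians(6.9);ex=np.array([np.cos(yaw),np.sin(yaw),0]);ey=np.array([-ex[1],ex[0],0]);a=-np.sin(np.radians(25))*ex+np.cos(np.radians(25))*np.array([0,0,1]);xx=np.cross(ey,a)
for cen in [(.4345,.286,.0855),(.4475,.1765,.0855)]:
    for s in (-1,1):
        P=[proj(c,np.array(cen)+s*.048*a+i*.023*xx+j*.023*ey) for i,j in((1,1),(1,-1),(-1,-1),(-1,1))]
        im=cv2.resize(im,None,fx=1,fy=1)
        cv2.polylines(im,[np.round(np.array(P)).astype(int)],1,(0,255,0) if s>0 else (0,0,255),1)
cv2.imwrite("pics/d.png",cv2.resize(im[120:205,210:290],None,fx=6,fy=6))
plan([.5207,.296,.195],tool(-40,6.9),12)
E
```

```text
[[-3.64, -2.21, 0.17], [0.6, 3.3, -1.64]]
[[-3.58, -2.31, -0.01], [0.6, 3.3, -1.64]]
[[-3.5, -2.41, -0.19], [0.6, 3.3, -1.64]]
[[-3.42, -2.51, -0.36], [0.6, 3.3, -1.64]]
[[-3.32, -2.61, -0.53], [0.6, 3.3, -1.64]]
[[-3.21, -2.71, -0.69], [0.6, 3.3, -1.64]]
[[-3.08, -2.81, -0.84], [0.6, 3.3, -1.64]]
[[-2.95, -2.91, -0.99], [0.6, 3.3, -1.64]]
[[-2.8, -3.0, -1.12], [0.6, 3.3, -1.64]]
[[-2.65, -3.09, -1.25], [0.6, 3.3, -1.64]]
[[-2.48, -3.18, -1.36], [0.6, 3.3, -1.64]]
[[-2.31, -3.26, -1.47], [0.6, 3.3, -1.64]]
```

View pics/d.png

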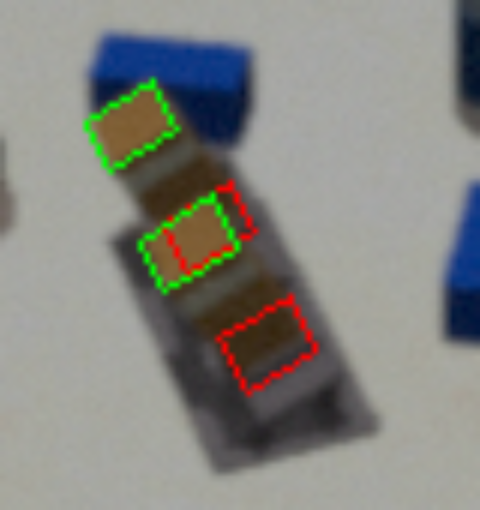

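Request:
{"op": "carry_out", "data": {"motion": [[8.5,[-3.6,-2.2,0.2],[0.6,3.3,-1.6]],[8.5,[-3.6,-2.3,0],[0.6,3.3,-1.6]],[8.5,[-3.5,-2.4,-0.2],[0.6,3.3,-1.6]],[8.5,[-3.4,-2.5,-0.4],[0.6,3.3,-1.6]],[8.5,[-3.3,-2.6,-0.5],[0.6,3.3,-1.6]],[8.5,[-3.2,-2.7,-0.7],[0.6,3.3,-1.6]],[8.5,[-3.1,-2.8,-0.8],[0.6,3.3,-1.6]],[8.5,[-3.0,-2.9,-1.0],[0.6,3.3,-1.6]],[8.5,[-2.8,-3.0,-1.1],[0.6,3.3,-1.6]],[8.5,[-2.6,-3.1,-1.2],[0.6,3.3,-1.6]],[8.5,[-2.5,-3.2,-1.4],[0.6,3.3,-1.6]],[8.5,[-2.3,-3.3,-1.5],[0.6,3.3,-1.6]]], "newtons": 20}}

```text
clock: 2.85
ee_pos: [0.5205, 0.2938, 0.1948]
tool_rot: [-0.053, 0.938, -0.021, -0.342]
contact_force: [1.0, 1.2, -0.9]
finger_gap: 0.0849
```

```bash
python3 - <<'E'
from h import *
pose()
c=get_calibration("wrist"); im=get_image("wrist")[:,:,::-1].copy()
yaw=np.radians(6.9);ex=np.array([np.cos(yaw),np.sin(yaw),0]);ey=np.array([-ex[1],ex[0],0]);a=-np.sin(np.radians(25))*ex+np.cos(np.radians(25))*np.array([0,0,1]);xx=np.cross(ey,a)
for cen in [(.4345,.286,.0855),(.4475,.1765,.0855)]:
    for s in (-1,1):
        P=[proj(c,np.array(cen)+s*.048*a+i*.023*xx+j*.023*ey) for i,j in((1,1),(1,-1),(-1,-1),(-1,1))]
        cv2.polylines(im,[np.round(np.array(P)).astype(int)],1,(0,255,0) if s>0 else (0,0,255),1)
cv2.imwrite("pics/e.png",im)
c=np.array([.4345,.286,.0855]); r=tool(-40,6.9); b=-r.as_matrix()[:,2]
plan(c+.003*b,r,6)
E
```

```text
t 2.85 p [0.5205 0.2938 0.1948] theta -40.1 yaw_y 6.5 ytilt -0.003 q [ 0.37  0.6   1.33  0.17  1.89 -1.31] F [ 1.   1.2 -0.9] gap 0.0849
[[-0.01, 0.12, 2.26], [0.02, -0.04, -0.11]]
[[-0.01, 0.12, 2.26], [0.02, -0.04, -0.11]]
[[-0.01, 0.12, 2.26], [0.02, -0.04, -0.11]]
[[-0.01, 0.12, 2.26], [0.02, -0.04, -0.11]]
[[-0.0, 0.12, 2.26], [0.02, -0.04, -0.11]]
[[-0.0, 0.12, 2.26], [0.02, -0.04, -0.11]]
```

View pics/e.png

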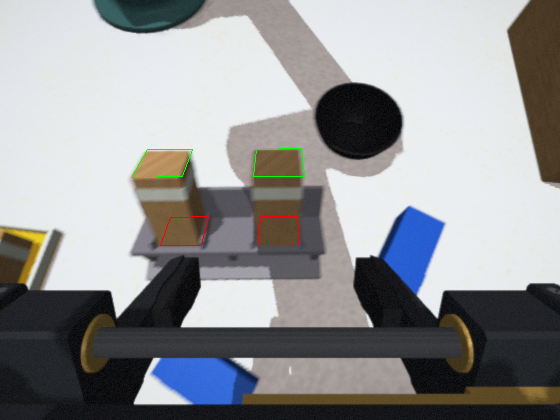

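Request:
{"op": "carry_out", "data": {"motion": [[8.5,[0,0.12,2.26],[0,0,0]],[8.5,[0,0.12,2.26],[0,0,0]],[8.5,[0,0.12,2.26],[0,0,-0.3]],[8.5,[0,0.12,2.26],[0,0,0]],[8.5,[0,0.12,2.26],[0,0,0]],[8.5,[0,0.12,2.26],[0,0,0]],[8.5,[0,0,0],[0,0,0]]]}}

```text
clock: 3.78
ee_pos: [0.43, 0.2914, 0.0899]
tool_rot: [-0.055, 0.937, -0.021, -0.343]
contact_force: [-0.5, 0.6, -0.2]
finger_gap: 0.0851
```

```bash
python3 - <<'E'
from h import *
pose()
c=get_calibration("wrist"); im=get_image("wrist")[:,:,::-1].copy()
cv2.imwrite("pics/f.png",im)
E
```

```text
t 3.77 p [0.43   0.2914 0.0899] theta -40.2 yaw_y 6.7 ytilt -0.001 q [ 0.41  0.55  1.62  0.19  1.65 -1.32] F [-0.5  0.6 -0.2] gap 0.0851
```

View pics/f.png

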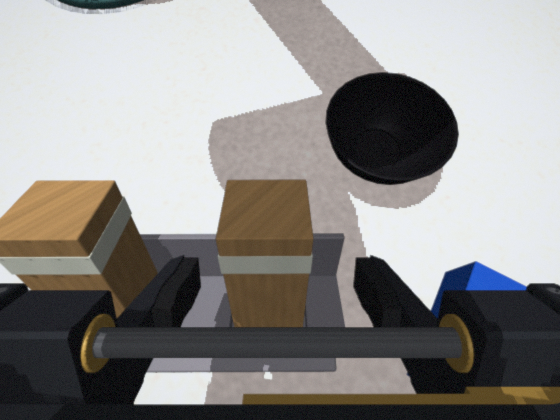

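Request:
{"op": "carry_out", "data": {"motion": [[8.5,[-0.5,-0.55,-0.2],[0,0,0]],[8.5,[0,0,0],[0,0,0]],[4.0,[0,0,0],[0,0,0]],[4.0,[0,0,0],[0,0,0]],[4.0,[0,0,0],[0,0,0]],[4.0,[0,0,0],[0,0,0]],[4.0,[0,0,0],[0,0,0]],[4.0,[0,0,0],[0,0,0]]], "newtons": 20}}

```text
clock: 4.82
ee_pos: [0.4387, 0.2871, 0.09]
tool_rot: [-0.055, 0.938, -0.02, -0.341]
contact_force: [2.9, 0.1, 2.8]
finger_gap: 0.0401
```

```bash
python3 - <<'E'
from h import *
pose()
p=status.get_obs()["ee_pos"]
plan(p+[0,0,.16],R.from_quat(status.get_obs()["tool_rot"]),6)
c=get_calibration("wrist"); im=get_image("wrist")[:,:,::-1].copy()
cv2.imwrite("pics/g.png",im)
E
```

```text
t 4.83 p [0.4387 0.2871 0.09  ] theta -39.9 yaw_y 6.7 ytilt 0.0 q [ 0.4   0.56  1.61  0.18  1.65 -1.33] F [2.9 0.1 2.8] gap 0.0401
[[1.71, 0.0, -2.05], [0.0, 0.0, 0.0]]
[[1.71, 0.0, -2.05], [0.0, 0.0, 0.0]]
[[1.71, 0.0, -2.05], [0.0, 0.0, 0.0]]
[[1.71, 0.0, -2.05], [0.0, 0.0, 0.0]]
[[1.71, 0.0, -2.05], [0.0, 0.0, 0.0]]
[[1.71, 0.0, -2.05], [0.0, 0.0, 0.0]]
```

View pics/g.png

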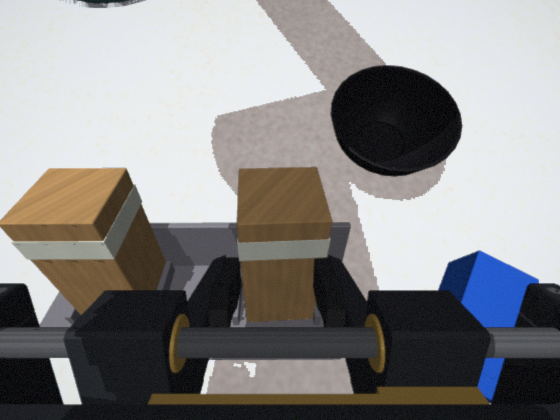

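Request:
{"op": "carry_out", "data": {"motion": [[3.0,[0,0,0],[0,0,0]],[3.0,[0,0,0],[0,0,0]],[3.0,[0,0,0],[0,0,0]]], "newtons": 20}}

```text
clock: 5.25
ee_pos: [0.439, 0.285, 0.0908]
tool_rot: [-0.055, 0.938, -0.022, -0.341]
contact_force: [5.6, -6.1, 8.1]
finger_gap: 0.0302
```

```bash
python3 - <<'E'
from h import *
pose()
c=get_calibration("wrist"); im=get_image("wrist")[:,:,::-1].copy()
cv2.imwrite("pics/g2.png",im)
im=get_image("side")[:,:,::-1].copy()
cv2.imwrite("pics/g3.png",cv2.resize(im[90:230,180:320],None,fx=4,fy=4))
E
```

```text
t 5.25 p [0.439  0.285  0.0908] theta -40.0 yaw_y 6.8 ytilt -0.003 q [ 0.4   0.56  1.61  0.18  1.65 -1.33] F [ 5.6 -6.1  8.1] gap 0.0302
```

View pics/g2.png

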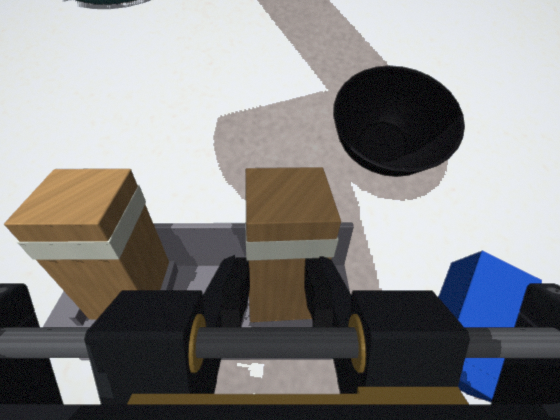

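View pics/g3.png

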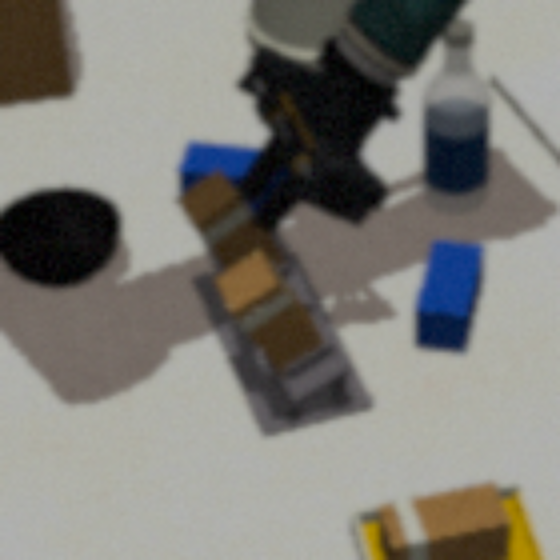

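```bash
python3 - <<'E'
from h import *
o=status.get_obs(); p=o["ee_pos"]; r=R.from_quat(o["tool_rot"])
for cam,sl,f in (("side",(90,230,180,320),4),("wrist",(150,420,130,430),2)):
    c=get_calibration(cam); im=get_image(cam)[:,:,::-1].copy()
    im=im[sl[0]:sl[1],sl[2]:sl[3]]; im=cv2.resize(im,None,fx=f,fy=f)
    for k,col in((.014,(0,0,255)),(0,(0,255,0)),(-.05,(255,255,0))):
      for y in(-.015,.015):
        u=(proj(c,p+r.apply([0,y,k]))-[sl[2],sl[0]])*f
        cv2.circle(im,tuple(np.round(u).astype(int).tolist()),4,col,-1)
    cv2.imwrite(f"pics/h_{cam}.png",im)
E
```

```text
(no output)
```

View pics/h_side.png

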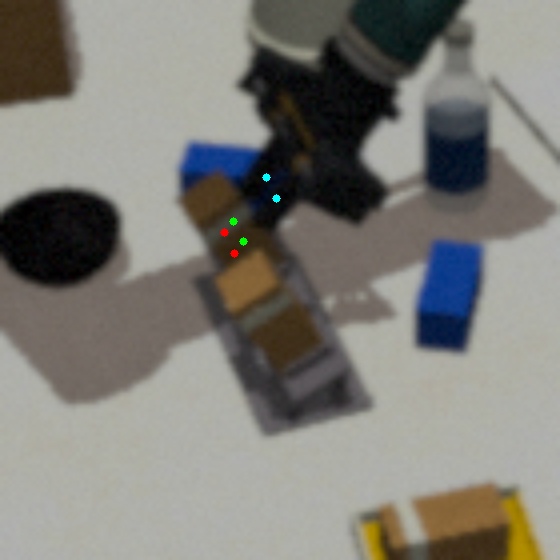

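View pics/h_wrist.png

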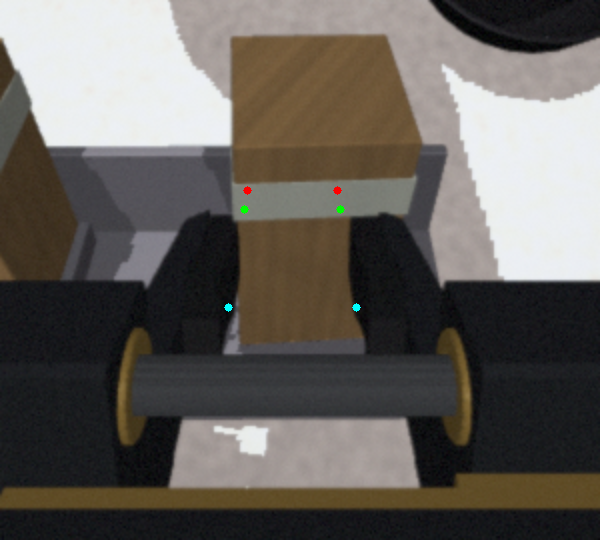

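Request:
{"op": "carry_out", "data": {"motion": [[3.0,[0,0,-1.5],[0,0,0]],[8.5,[0,0,-2.5],[0,0,0]],[8.5,[0,0,-3],[0,0,0]],[8.5,[0,0,-3],[0,0,0]],[8.5,[0,0,0],[0,0,0]],[8.5,[0,0,0],[0,0,0]]]}}

```text
clock: 6.2
ee_pos: [0.5005, 0.2945, 0.1648]
tool_rot: [-0.055, 0.938, -0.02, -0.343]
contact_force: [-0.2, 0.4, -0.1]
finger_gap: 0.0774
```

```bash
python3 - <<'E'
from h import *
pose()
o=status.get_obs(); p=o["ee_pos"]; r=R.from_quat(o["tool_rot"])
for cam,sl,f in (("side",(80,220,190,330),5),("top",(150,270,100,230),5),("wrist",(0,420,0,560),1.4)):
    c=get_calibration(cam); im=get_image(cam)[:,:,::-1].copy()
    im=im[sl[0]:sl[1],sl[2]:sl[3]]; im=cv2.resize(im,None,fx=f,fy=f,interpolation=cv2.INTER_CUBIC)
    if cam!="wrist": im=np.clip(im*1.5,0,255).astype(np.uint8)
    for k,col in((.014,(0,0,255)),(0,(0,255,0)),(-.05,(255,255,0))):
      for y in(-.0425,.0425):
        u=(proj(c,p+r.apply([0,y,k]))-[sl[2],sl[0]])*f
        cv2.circle(im,tuple(np.round(u).astype(int).tolist()),3,col,-1)
    cv2.imwrite(f"pics/i_{cam}.png",im)
E
```

```text
t 6.2 p [0.5005 0.2945 0.1648] theta -40.2 yaw_y 6.7 ytilt -0.0 q [ 0.38  0.59  1.41  0.18  1.83 -1.32] F [-0.2  0.4 -0.1] gap 0.0774
```

View pics/i_side.png

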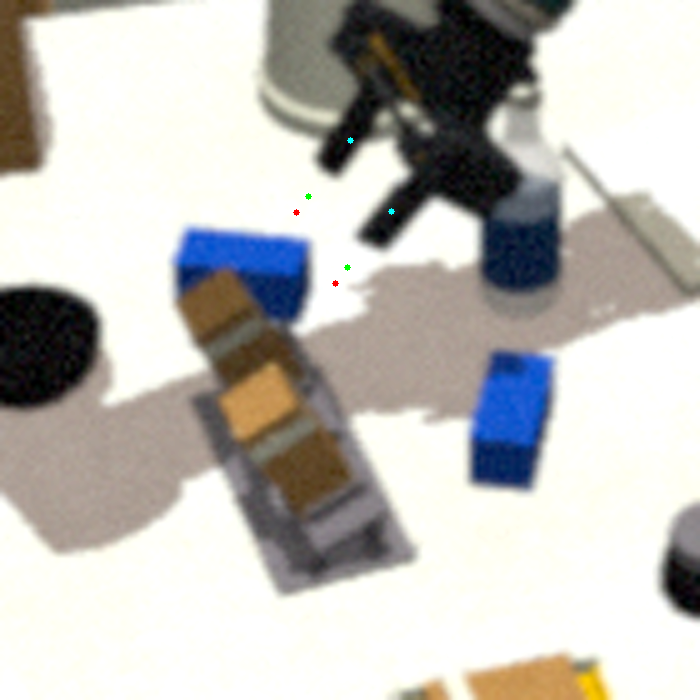

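View pics/i_top.png

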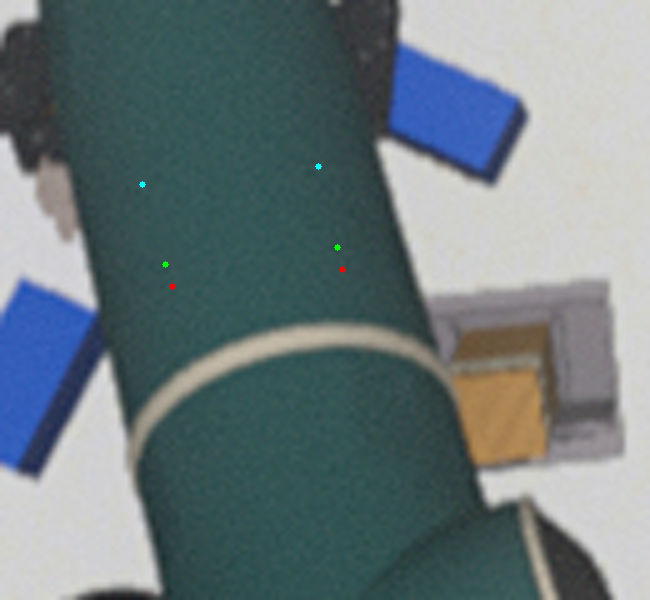

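View pics/i_wrist.png

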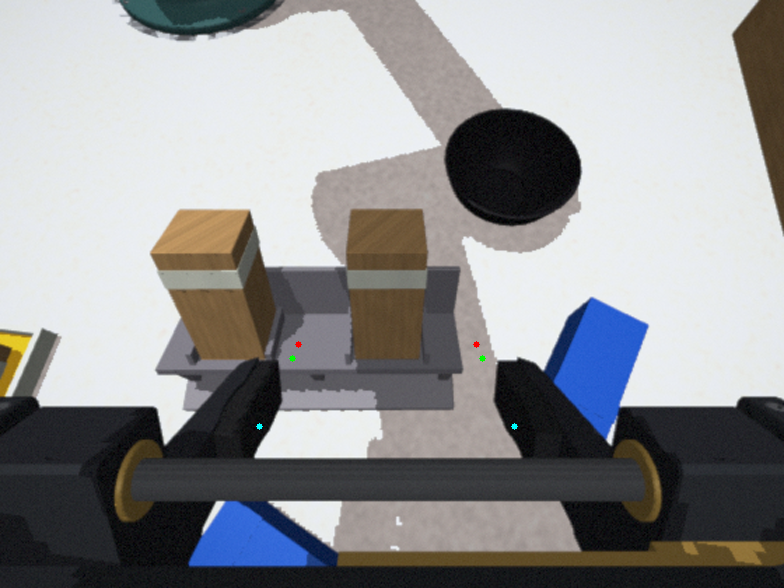

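```bash
cat >> h.py <<'E'
OFF=.038   # real finger frame lies this far behind the reported TCP along tool z
E
python3 - <<'E'
from h import *
c=np.array([.4345,.286,.0855]); r=tool(-40,6.9); b=-r.as_matrix()[:,2]
print(c-.035*b); plan(c-.035*b,r,6)
E
```

```text
[0.41216538 0.28329721 0.05868844]
[[-0.01, -0.01, 2.3], [0.02, -0.04, -0.03]]
[[-0.01, -0.01, 2.3], [0.02, -0.04, -0.03]]
[[-0.01, -0.01, 2.3], [0.02, -0.04, -0.03]]
[[-0.01, -0.01, 2.3], [0.02, -0.04, -0.03]]
[[-0.01, -0.01, 2.3], [0.02, -0.04, -0.03]]
[[-0.01, -0.01, 2.3], [0.02, -0.04, -0.03]]
```

Request:
{"op": "carry_out", "data": {"motion": [[8.6,[0,0,2.3],[0,0,0]],[8.6,[0,0,2.3],[0,0,0]],[8.6,[0,0,2.3],[0,0,0]],[8.6,[0,0,1.5],[0,0,0]],[8.6,[0,0,0],[0,0,0]],[8.6,[0,0,0],[0,0,0]]]}}

```text
clock: 7.1
ee_pos: [0.4483, 0.2884, 0.1021]
tool_rot: [-0.055, 0.938, -0.02, -0.341]
contact_force: [-0.1, 0.6, 0.5]
finger_gap: 0.0858
```

```bash
python3 - <<'E'
from h import *
pose()
c=np.array([.4345,.286,.0855]); r=tool(-40,6.9); b=-r.as_matrix()[:,2]
print(c-.035*b); plan(c-.035*b,r,2)
E
```

```text
t 7.1 p [0.4483 0.2884 0.1021] theta -40.0 yaw_y 6.7 ytilt 0.0 q [ 0.4   0.56  1.58  0.18  1.68 -1.33] F [-0.1  0.6  0.5] gap 0.0858
[0.41216538 0.28329721 0.05868844]
[[0.01, -0.04, 2.84], [0.07, 0.0, -0.07]]
[[0.01, -0.04, 2.84], [0.07, 0.0, -0.07]]
```

Request:
{"op": "carry_out", "data": {"motion": [[8.6,[0,0,1.9],[0,0,0]],[8.6,[0,0,1.9],[0,0,0]],[8.6,[0,0,1.9],[0,0,0]],[8.6,[0,0,0],[0,0,0]],[8.6,[0,0,0],[0,0,0]]]}}

```text
clock: 7.72
ee_pos: [0.4113, 0.2839, 0.0579]
tool_rot: [-0.055, 0.938, -0.02, -0.342]
contact_force: [-0.3, -0.2, -0.1]
finger_gap: 0.0858
```

```bash
python3 - <<'E'
from h import *
pose()
c=np.array([.4345,.286,.0855]); r=tool(-40,6.9); b=-r.as_matrix()[:,2]
print(c-.035*b); plan(c-.035*b,r,1)
cv2.imwrite("pics/j.png",get_image("wrist")[:,:,::-1])
cv2.imwrite("pics/j2.png",cv2.resize(get_image("side")[90:230,180:320,::-1],None,fx=4,fy=4))
E
```

```text
t 7.72 p [0.4113 0.2839 0.0579] theta -40.1 yaw_y 6.7 ytilt 0.0 q [ 0.42  0.56  1.68  0.19  1.58 -1.34] F [-0.3 -0.2 -0.1] gap 0.0858
[0.41216538 0.28329721 0.05868844]
[[-0.01, -0.07, -0.1], [0.13, -0.05, -0.15]]
```

View pics/j.png

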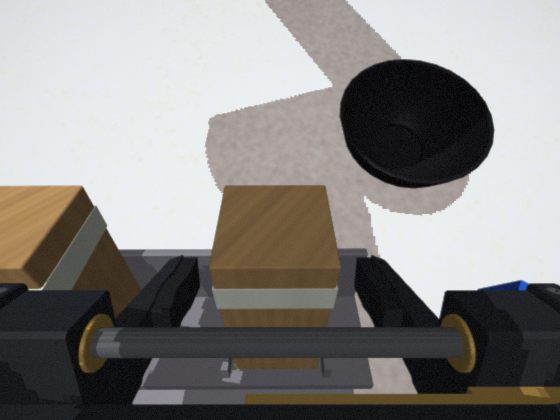

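View pics/j2.png

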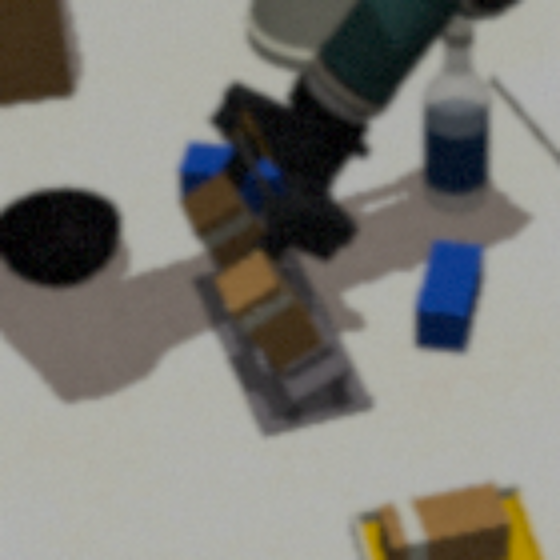

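Request:
{"op": "carry_out", "data": {"motion": [[3.5,[0,0,0],[0,0,0]],[3.5,[0,0,0],[0,0,0]],[3.5,[0,0,0],[0,0,0]],[3.5,[0,0,0],[0,0,0]],[3.5,[0,0,0],[0,0,0]]], "newtons": 20}}

```text
clock: 8.45
ee_pos: [0.4114, 0.2838, 0.058]
tool_rot: [-0.055, 0.938, -0.02, -0.342]
contact_force: [0.6, -0.9, 0.9]
finger_gap: 0.046
```

```bash
python3 - <<'E'
from h import *
pose()
cv2.imwrite("pics/k.png",get_image("wrist")[:,:,::-1])
E
```

```text
t 8.45 p [0.4114 0.2838 0.058 ] theta -40.1 yaw_y 6.7 ytilt -0.0 q [ 0.42  0.56  1.68  0.19  1.58 -1.34] F [ 0.6 -0.9  0.9] gap 0.046
```

View pics/k.png

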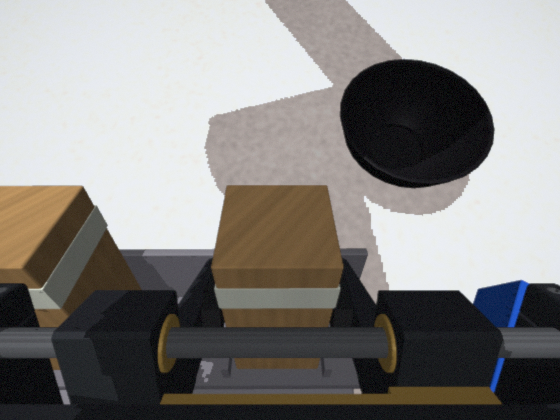

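Request:
{"op": "carry_out", "data": {"motion": [[3.5,[0.6,0,-0.8],[0,0,0]],[3.5,[1.3,0,-1.5],[0,0,0]],[3.5,[1.7,0,-2.05],[0,0,0]],[3.5,[1.7,0,-2.05],[0,0,0]],[3.5,[1.7,0,-2.05],[0,0,0]],[3.5,[1.7,0,-2.05],[0,0,0]],[3.5,[1.7,0,-2.05],[0,0,0]],[3.5,[1.0,0,-1.2],[0,0,0]],[3.5,[0,0,0],[0,0,0]]]}}

```text
clock: 9.62
ee_pos: [0.4133, 0.2843, 0.2382]
tool_rot: [-0.055, 0.939, -0.019, -0.34]
contact_force: [-0.2, 0.1, -1.4]
finger_gap: 0.0459
```

```bash
python3 - <<'E'
from h import *
pose()
# view pose: theta +25, yaw -50; real grasp frame at (.45,.10,.30)
r=tool(25,-50); b=-r.as_matrix()[:,2]; E=np.array([.47,.12,.30]); print(E-OFF*b)
plan(E-OFF*b,r,12)
cv2.imwrite("pics/l.png",cv2.resize(get_image("side")[60:230,180:340,::-1],None,fx=4,fy=4))
E
```

```text
t 9.62 p [0.4133 0.2843 0.2382] theta -39.8 yaw_y 6.7 ytilt 0.001 q [ 0.42  0.38  1.57  0.2   1.86 -1.28] F [-0.2  0.1 -1.4] gap 0.0459
[0.48032284 0.10769771 0.2655603 ]
[[-0.15, -1.53, -0.42], [-0.64, -4.94, 4.93]]
[[-0.31, -1.5, -0.42], [-0.64, -4.94, 4.93]]
[[-0.48, -1.46, -0.4], [-0.64, -4.94, 4.93]]
[[-0.63, -1.41, -0.37], [-0.64, -4.94, 4.93]]
[[-0.78, -1.35, -0.32], [-0.64, -4.94, 4.93]]
[[-0.92, -1.27, -0.26], [-0.64, -4.94, 4.93]]
[[-1.05, -1.18, -0.19], [-0.64, -4.94, 4.93]]
[[-1.16, -1.09, -0.11], [-0.64, -4.94, 4.93]]
[[-1.25, -0.98, -0.02], [-0.64, -4.94, 4.93]]
[[-1.33, -0.87, 0.08], [-0.64, -4.94, 4.93]]
[[-1.39, -0.76, 0.19], [-0.64, -4.94, 4.93]]
[[-1.43, -0.64, 0.3], [-0.64, -4.94, 4.93]]
```

View pics/l.png

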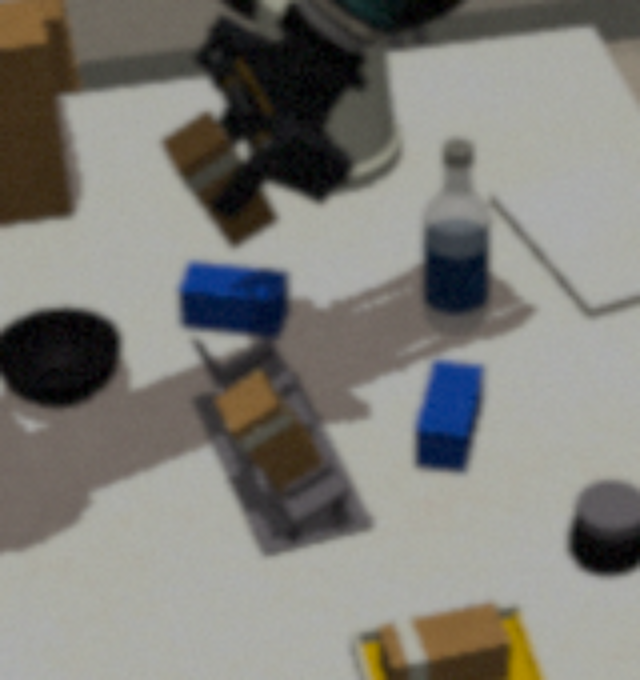

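Request:
{"op": "carry_out", "data": {"motion": [[3.5,[-0.15,-1.5,-0.4],[-0.6,-4.9,4.9]],[3.5,[-0.3,-1.5,-0.4],[-0.6,-4.9,4.9]],[3.5,[-0.5,-1.5,-0.4],[-0.6,-4.9,4.9]],[3.5,[-0.6,-1.4,-0.4],[-0.6,-4.9,4.9]],[3.5,[-0.8,-1.35,-0.3],[-0.6,-4.9,4.9]],[3.5,[-0.9,-1.3,-0.3],[-0.6,-4.9,4.9]],[3.5,[-1.05,-1.2,-0.2],[-0.6,-4.9,4.9]],[3.5,[-1.2,-1.1,-0.1],[-0.6,-4.9,4.9]],[3.5,[-1.25,-1.0,0],[-0.6,-4.9,4.9]],[3.5,[-1.3,-0.9,0.1],[-0.6,-4.9,4.9]],[3.5,[-1.4,-0.8,0.2],[-0.6,-4.9,4.9]],[3.5,[-1.4,-0.6,0.3],[-0.6,-4.9,4.9]]]}}

```text
clock: 11.18
ee_pos: [0.4787, 0.1058, 0.2621]
tool_rot: [0.41, 0.887, -0.097, 0.191]
contact_force: [0.9, -0.4, -0.3]
finger_gap: 0.0462
```

```bash
python3 - <<'E'
from h import *
pose()
cv2.imwrite("pics/m.png",cv2.resize(get_image("side")[60:260,180:380,::-1],None,fx=3,fy=3))
E
```

```text
t 11.18 p [0.4787 0.1058 0.2621] theta 24.8 yaw_y -49.8 ytilt -0.014 q [ 0.47 -0.19  2.05 -0.45  1.23 -0.09] F [ 0.9 -0.4 -0.3] gap 0.0462
```

View pics/m.png

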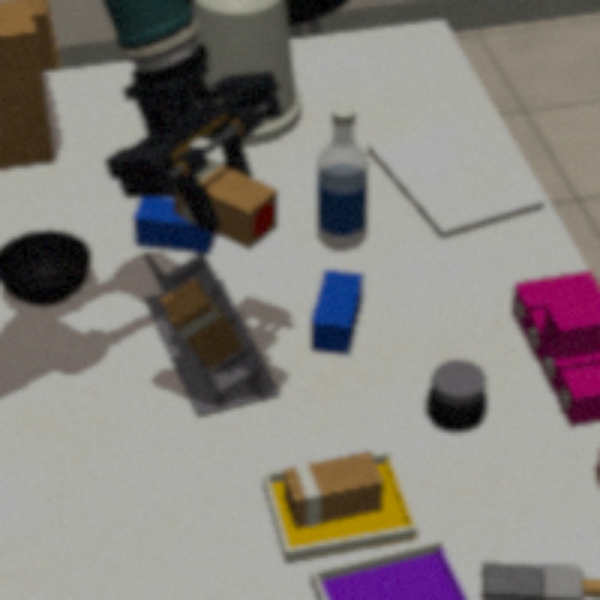

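```bash
python3 - <<'E'
from h import *
r=tool(25,0); b=-r.as_matrix()[:,2]; E=np.array([.577,-.333,.16]); print(E-OFF*b)
plan(E-OFF*b,r,12)
E
```

```text
[ 0.59305949 -0.333       0.1255603 ]
[[-2.61, -1.6, 2.48], [-1.82, -0.04, -3.75]]
[[-2.5, -1.84, 2.43], [-1.82, -0.04, -3.75]]
[[-2.37, -2.08, 2.37], [-1.82, -0.04, -3.75]]
[[-2.22, -2.3, 2.3], [-1.82, -0.04, -3.75]]
[[-2.06, -2.51, 2.23], [-1.82, -0.04, -3.75]]
[[-1.89, -2.71, 2.15], [-1.82, -0.04, -3.75]]
[[-1.7, -2.9, 2.06], [-1.82, -0.04, -3.75]]
[[-1.51, -3.06, 1.97], [-1.82, -0.04, -3.75]]
[[-1.3, -3.22, 1.87], [-1.82, -0.04, -3.75]]
[[-1.09, -3.35, 1.76], [-1.82, -0.04, -3.75]]
[[-0.86, -3.47, 1.66], [-1.82, -0.04, -3.75]]
[[-0.63, -3.57, 1.55], [-1.82, -0.04, -3.75]]
```

```bash
python3 - <<'E'
from h import *
for cam in ("top","side"):
    c=get_calibration(cam); im=get_image(cam)
    ms=masks_of("mug",cam); m=ms[0]
    print(cam,m["score"],m["box"])
    g=im[:,:,::-1].copy()
    for ctr in ((.59,-.465),(.59,-.475)):
        for z in (0,.09):
            P=np.array([proj(c,[ctr[0]+.04*np.cos(a),ctr[1]+.04*np.sin(a),z]) for a in np.linspace(0,6.28,40)])
            f=5; 
            if ctr[1]==-.475 : continue
            if cam=="top": o=(350,150)
            else: o=(280,260)
            if z==0: big=cv2.resize(g[o[1]:o[1]+110,o[0]:o[0]+130],None,fx=f,fy=f,interpolation=cv2.INTER_CUBIC); big=np.clip(big*1.4,0,255).astype(np.uint8)
            cv2.polylines(big,[np.round((P-o)*f).astype(int)],1,(0,255,0) if z else (255,0,255),1)
    # tray model
    for (tx,ty,yw) in ((.5785,-.332,3),):
        e=np.radians(yw); Rz=np.array([[np.cos(e),-np.sin(e)],[np.sin(e),np.cos(e)]])
        P=np.array([proj(c,[*(Rz@np.array([i*.07,j*.057])+[tx,ty]),.018 if i<0 else .010]) for i,j in((1,1),(1,-1),(-1,-1),(-1,1))])
        cv2.polylines(big,[np.round((P-o)*f).astype(int)],1,(255,255,0),1)
    cv2.imwrite(f"pics/n_{cam}.png",big)
E
```

```text
top 0.93 [421.0, 165.5, 465.4, 200.0]
side 0.93 [334.0, 310.2, 370.2, 361.5]
```

View pics/n_top.png

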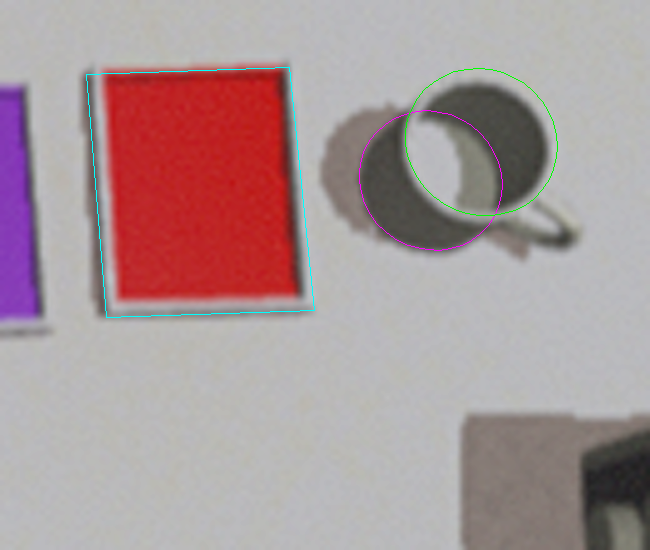

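View pics/n_side.png

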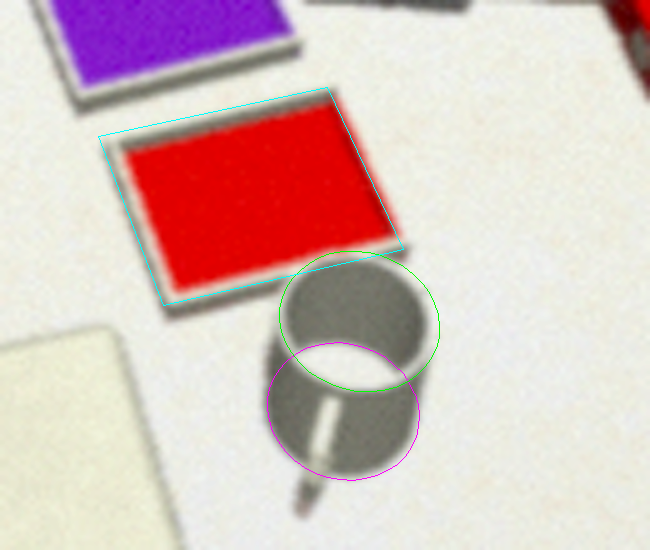

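```bash
python3 - <<'E'
from h import *
mug=np.array([.5875,-.463])
def clr(Ex,Ey,yaw,theta=25,z=.030):
    r=tool(theta,yaw); E=np.array([Ex,Ey,z]); best=9
    for x in np.linspace(-.0375,.0375,16):
        for y in np.linspace(-.0935,.0935,40):
            for k in np.linspace(.05,.25,41):
                p=E+r.apply([x,y,-k])
                if p[2]<.092: best=min(best,np.hypot(*(p[:2]-mug))-.04)
    return round(best,4)
for a in ((.578,-.332,0),(.578,-.332,-8),(.570,-.328,0),(.570,-.328,-5),(.570,-.328,-8),(.570,-.328,-10)): print(a,clr(*a))
E
```

```text
(0.578, -0.332, 0) -0.0025
(0.578, -0.332, -8) -0.0021
(0.57, -0.328, 0) 0.0018
(0.57, -0.328, -5) 0.0027
(0.57, -0.328, -8) 0.0043
(0.57, -0.328, -10) 0.0058
```

```bash
python3 - <<'E'
from h import *
r=tool(25,-10); b=-r.as_matrix()[:,2]; E=np.array([.568,-.326,.16]); print(E-OFF*b)
plan(E-OFF*b,r,12)
E
```

```text
[ 0.58381551 -0.3287887   0.1255603 ]
[[-2.54, -1.67, 2.45], [-1.45, -0.06, -2.97]]
[[-2.45, -1.86, 2.41], [-1.45, -0.06, -2.97]]
[[-2.35, -2.05, 2.36], [-1.45, -0.06, -2.97]]
[[-2.23, -2.22, 2.31], [-1.45, -0.06, -2.97]]
[[-2.11, -2.39, 2.25], [-1.45, -0.06, -2.97]]
[[-1.98, -2.56, 2.19], [-1.45, -0.06, -2.97]]
[[-1.84, -2.71, 2.13], [-1.45, -0.06, -2.97]]
[[-1.7, -2.85, 2.06], [-1.45, -0.06, -2.97]]
[[-1.54, -2.99, 1.99], [-1.45, -0.06, -2.97]]
[[-1.38, -3.11, 1.91], [-1.45, -0.06, -2.97]]
[[-1.22, -3.23, 1.83], [-1.45, -0.06, -2.97]]
[[-1.04, -3.33, 1.75], [-1.45, -0.06, -2.97]]
```

Request:
{"op": "carry_out", "data": {"motion": [[3.5,[-2.5,-1.7,2.4],[-1.4,0,-3]],[3.5,[-2.4,-1.9,2.4],[-1.4,0,-3]],[3.5,[-2.3,-2.0,2.3],[-1.4,0,-3]],[3.5,[-2.2,-2.2,2.3],[-1.4,0,-3]],[3.5,[-2.1,-2.4,2.2],[-1.4,0,-3]],[3.5,[-2.0,-2.5,2.2],[-1.4,0,-3]],[3.5,[-1.8,-2.7,2.1],[-1.4,0,-3]],[3.5,[-1.7,-2.8,2.0],[-1.4,0,-3]],[3.5,[-1.5,-3.0,2.0],[-1.4,0,-3]],[3.5,[-1.4,-3.1,1.9],[-1.4,0,-3]],[3.5,[-1.2,-3.2,1.8],[-1.4,0,-3]],[3.5,[0,0,0],[0,0,0]]]}}

```text
clock: 12.92
ee_pos: [0.5727, -0.2926, 0.1379]
tool_rot: [0.114, 0.971, -0.028, 0.208]
contact_force: [-0.8, 0.2, -1.3]
finger_gap: 0.0458
```

```bash
python3 - <<'E'
from h import *
pose()
r=tool(25,-10); b=-r.as_matrix()[:,2]; E=np.array([.568,-.326,.10]); print(E-OFF*b)
plan(E-OFF*b,r,4)
cs=get_calibration("side")
im=get_image("side"); 
c0=status.get_obs(); rr=R.from_quat(c0["tool_rot"]);Er=c0["ee_pos"]-OFF*rr.as_matrix()[:,2]
# predicted carton: axis -> tool: carton z = at 65deg from -tool z
a=rr.apply([np.sin(np.radians(65)),0,-np.cos(np.radians(65))]); ey=rr.as_matrix()[:,1]; xx=np.cross(ey,a); cen=Er+.003*rr.as_matrix()[:,2]
print("axis",a.round(3))
o=(200,150);f=4
big=cv2.resize(im[o[1]:o[1]+150,o[0]:o[0]+190,::-1],None,fx=f,fy=f,interpolation=cv2.INTER_CUBIC)
for s,col in((-1,(0,0,255)),(1,(0,255,0))):
    P=np.array([proj(cs,cen+s*.048*a+i*.023*xx+j*.023*ey) for i,j in((1,1),(1,-1),(-1,-1),(-1,1))])
    cv2.polylines(big,[np.round((P-o)*f).astype(int)],1,col,1)
cv2.imwrite("pics/o.png",big)
E
```

```text
t 12.93 p [ 0.5727 -0.2926  0.1379] theta 24.2 yaw_y -13.5 ytilt -0.006 q [-0.59  0.03  2.09  0.23  0.64 -2.08] F [-0.8  0.2 -1.3] gap 0.0458
[ 0.58381551 -0.3287887   0.0655603 ]
[[0.3, -0.8, 1.85], [-0.44, -0.21, -0.75]]
[[0.32, -0.81, 1.84], [-0.44, -0.21, -0.75]]
[[0.34, -0.82, 1.84], [-0.44, -0.21, -0.75]]
[[0.36, -0.83, 1.83], [-0.44, -0.21, -0.75]]
axis [-0.973  0.232  0.015]
```

View pics/o.png

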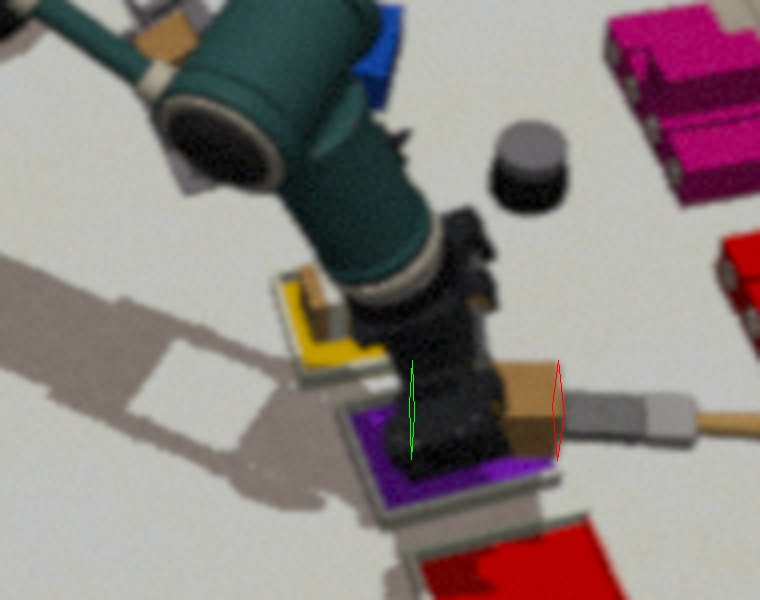

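Request:
{"op": "carry_out", "data": {"motion": [[3.5,[0.1,-1.2,0.8],[-0.4,-0.2,-0.7]],[3.5,[0.1,-1.2,0.8],[-0.4,-0.2,-0.7]],[3.5,[0.1,-1.0,0.8],[-0.4,-0.2,-0.7]],[3.5,[0,0,0],[-0.4,-0.2,-0.7]],[3.5,[0,0,0],[0,0,0]]]}}

```text
clock: 13.6
ee_pos: [0.5726, -0.3236, 0.1166]
tool_rot: [0.085, 0.972, -0.02, 0.216]
contact_force: [0.7, 0.4, -1.1]
finger_gap: 0.0458
```

```bash
python3 - <<'E'
from h import *
pose()
r=tool(25,-10); b=-r.as_matrix()[:,2]; E=np.array([.568,-.326,.06]); print(E-OFF*b)
plan(E-OFF*b,r,4)
E
```

```text
t 13.6 p [ 0.5726 -0.3236  0.1166] theta 25.1 yaw_y -10.0 ytilt -0.002 q [-0.66  0.09  2.07  0.35  0.62 -2.3 ] F [ 0.7  0.4 -1.1] gap 0.0458
[ 0.58381551 -0.3287887   0.0255603 ]
[[0.69, -0.08, 2.19], [-0.02, 0.01, 0.0]]
[[0.69, -0.08, 2.19], [-0.02, 0.01, 0.0]]
[[0.69, -0.08, 2.19], [-0.02, 0.01, 0.0]]
[[0.69, -0.08, 2.19], [-0.02, 0.01, 0.0]]
```

Request:
{"op": "carry_out", "data": {"motion": [[3.5,[0.7,-0.1,2.2],[0,0,0]],[3.5,[0.7,-0.1,2.2],[0,0,0]],[3.5,[0.7,-0.1,2.2],[0,0,0]],[3.5,[0.7,-0.1,2.2],[0,0,0]],[3.5,[0,0,0],[0,0,0]]]}}

```text
clock: 14.22
ee_pos: [0.5825, -0.3287, 0.0228]
tool_rot: [0.085, 0.973, -0.019, 0.214]
contact_force: [-0.4, -0.1, -1.2]
finger_gap: 0.0457
```

```bash
python3 - <<'E'
from h import *
pose()
r=tool(25,-10); b=-r.as_matrix()[:,2]; E=np.array([.568,-.326,.032]); print(E-OFF*b)
plan(E-OFF*b,r,4)
f=4
cv2.imwrite("pics/p.png",cv2.resize(get_image("side")[200:350,250:400,::-1],None,fx=f,fy=f,interpolation=cv2.INTER_CUBIC))
cv2.imwrite("pics/p2.png",cv2.resize(get_image("top")[130:250,300:480,::-1],None,fx=f,fy=f,interpolation=cv2.INTER_CUBIC))
E
```

```text
t 14.22 p [ 0.5825 -0.3287  0.0228] theta 24.9 yaw_y -10.0 ytilt 0.0 q [-0.66  0.24  2.1   0.47  0.45 -2.44] F [-0.4 -0.1 -1.2] gap 0.0457
[ 0.58381551 -0.3287887  -0.0024397 ]
[[0.23, 0.0, 0.59], [0.0, -0.04, -0.0]]
[[0.24, 0.0, 0.59], [0.0, -0.04, -0.0]]
[[0.24, 0.0, 0.59], [0.0, -0.04, -0.0]]
[[0.24, 0.0, 0.59], [0.0, -0.04, -0.0]]
```

View pics/p.png

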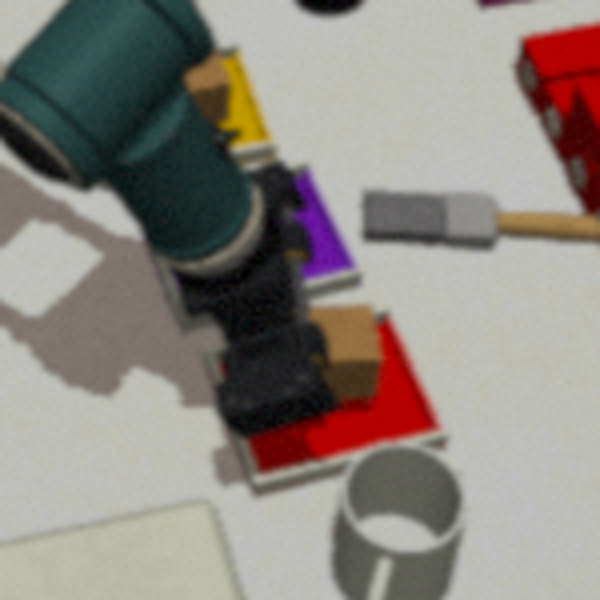

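View pics/p2.png

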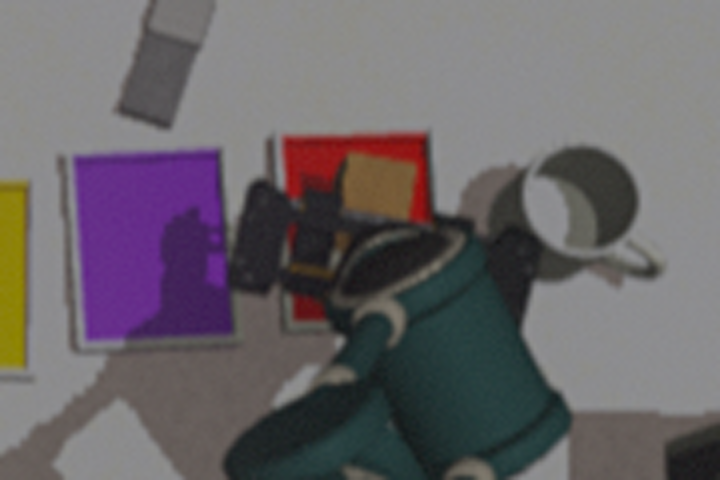

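Request:
{"op": "carry_out", "data": {"motion": [[3.5,[0.25,0,0.6],[0,0,0]],[3.5,[0.25,0,0.6],[0,0,0]],[3.5,[0.2,0,0.5],[0,0,0]],[3.5,[0.1,0,0.25],[0,0,0]],[3.5,[0,0,0],[0,0,0]]]}}

```text
clock: 14.95
ee_pos: [0.5842, -0.3307, 0.0032]
tool_rot: [0.085, 0.973, -0.02, 0.216]
contact_force: [0.5, -0.3, -1.1]
finger_gap: 0.0459
```

```bash
python3 - <<'E'
from h import *
pose()
E

```

```text
t 14.95 p [ 0.5842 -0.3307  0.0032] theta 25.0 yaw_y -10.1 ytilt -0.002 q [-0.66  0.28  2.11  0.51  0.41 -2.49] F [ 0.5 -0.3 -1.1] gap 0.0459
```

Request:
{"op": "carry_out", "data": {"motion": [[3.5,[0.1,0.1,0.25],[-0.4,0,0.9]],[3.5,[0.1,0,0.25],[-0.4,0,0.9]],[3.5,[0,0,0],[0,0,0]],[3.5,[0,0,0],[0,0,0]]]}}

```text
clock: 15.45
ee_pos: [0.5849, -0.33, -0.0017]
tool_rot: [0.099, 0.971, -0.01, 0.217]
contact_force: [-0.2, 0.5, -1.4]
finger_gap: 0.0459
```

```bash
python3 - <<'E'
from h import *
pose()
E

```

```text
t 15.45 p [ 0.5849 -0.33   -0.0017] theta 25.1 yaw_y -11.4 ytilt 0.024 q [-0.66  0.29  2.1   0.54  0.42 -2.49] F [-0.2  0.5 -1.4] gap 0.0459
```

Request:
{"op": "carry_out", "data": {"motion": [[3.5,[0.1,0,0.2],[1.4,0,0]],[3.5,[0.05,0,0.15],[0,0,0]],[3.5,[0,0,0],[0,0,0]],[3.5,[0,0,0],[0,0,0]]]}}

```text
clock: 15.95
ee_pos: [0.5852, -0.33, -0.0054]
tool_rot: [0.102, 0.971, -0.022, 0.216]
contact_force: [-0.2, -0.4, -0.0]
finger_gap: 0.0461
```

```bash
python3 - <<'E'
from h import *
pose()
f=6
cv2.imwrite("pics/q.png",cv2.resize(get_image("side")[250:350,280:380,::-1],None,fx=f,fy=f,interpolation=cv2.INTER_CUBIC))
E

```

```text
t 15.95 p [ 0.5852 -0.33   -0.0054] theta 25.0 yaw_y -11.9 ytilt 0.002 q [-0.65  0.29  2.11  0.51  0.39 -2.45] F [-0.2 -0.4 -0. ] gap 0.0461
```

View pics/q.png

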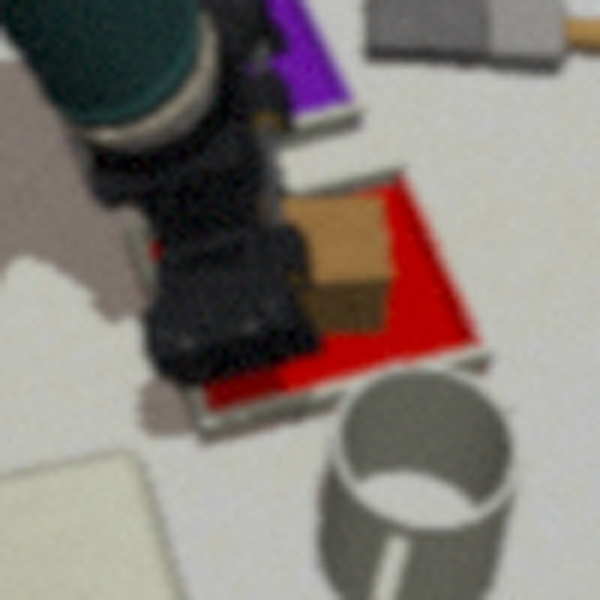

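Request:
{"op": "carry_out", "data": {"motion": [[3.5,[0.06,0,0.14],[0,0,0]],[3.5,[0,0,0],[0,0,0]],[3.5,[0,0,0],[0,0,0]]]}}

```text
clock: 16.38
ee_pos: [0.5855, -0.3301, -0.0062]
tool_rot: [0.102, 0.971, -0.022, 0.216]
contact_force: [-4.3, 1.7, 5.9]
finger_gap: 0.0453
```

```bash
python3 - <<'E'
from h import *
pose()
E

```

```text
t 16.38 p [ 0.5855 -0.3301 -0.0062] theta 25.1 yaw_y -11.9 ytilt 0.002 q [-0.65  0.29  2.11  0.51  0.38 -2.45] F [-4.3  1.7  5.9] gap 0.0453
```

Request:
{"op": "carry_out", "data": {"motion": [[5.4,[0,0,0],[0,0,0]],[5.4,[0,0,0],[0,0,0]],[5.4,[0,0,0],[0,0,0]],[5.4,[0,0,-0.8],[0,0,0]],[5.4,[0,0,-1.2],[0,0,0]],[5.4,[0,0,-2.0],[0,0,0]],[5.4,[0,0,-3.0],[0,0,0]],[5.4,[0,0,-4.0],[0,0,0]],[8.6,[0,0,-4.0],[0,0,0]]]}}

```text
clock: 17.5
ee_pos: [0.5221, -0.3168, 0.1306]
tool_rot: [0.102, 0.971, -0.022, 0.216]
contact_force: [0.7, -0.4, 0.2]
finger_gap: 0.0619
```

```bash
python3 - <<'E'
from h import *
pose()
f=5
cv2.imwrite("pics/r.png",cv2.resize(get_image("side")[240:360,270:390,::-1],None,fx=f,fy=f,interpolation=cv2.INTER_CUBIC))
E

```

```text
t 17.5 p [ 0.5221 -0.3168  0.1306] theta 25.0 yaw_y -12.0 ytilt 0.001 q [-0.71 -0.02  2.15  0.34  0.65 -2.31] F [ 0.7 -0.4  0.2] gap 0.0619
```

View pics/r.png

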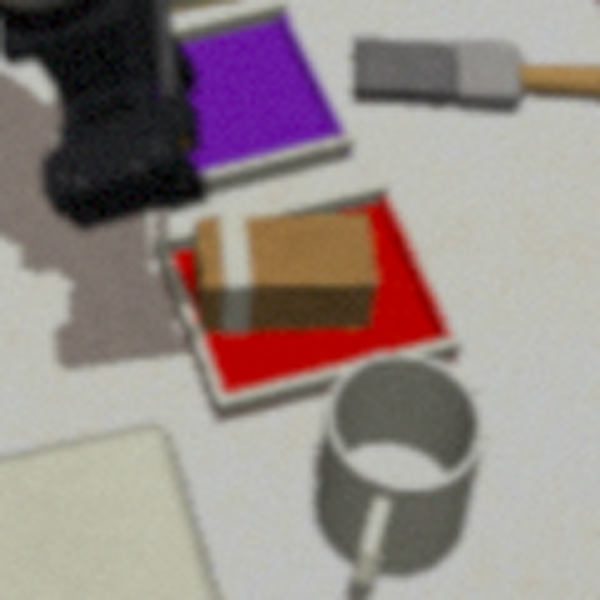

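```bash
python3 - <<'E'
from h import *
c=get_calibration("side"); g=get_image("side")[:,:,::-1]
o=(280,260);f=5
big=cv2.resize(g[o[1]:o[1]+110,o[0]:o[0]+130],None,fx=f,fy=f,interpolation=cv2.INTER_CUBIC); big=np.clip(big*1.4,0,255).astype(np.uint8)
yw=np.radians(-12); a=np.array([np.cos(yw),np.sin(yw)]); n=np.array([-a[1],a[0]])
cen=np.array([.571,-.327])
for z in(.004,.05):
    P=np.array([proj(c,[*(cen+i*.048*a+j*.023*n),z]) for i,j in((1,1),(1,-1),(-1,-1),(-1,1))])
    cv2.polylines(big,[np.round((P-o)*f).astype(int)],1,(0,255,0),1)
cv2.imwrite("pics/s.png",big)
r=tool(-40,6.9); b=-r.as_matrix()[:,2]; E=np.array([.4475,.1765,.0855])+.125*b; print(E-OFF*b)
plan(E-OFF*b,r,12)
E
```

```text
[0.50301749 0.18321836 0.15214587]
[[0.88, 4.06, -0.59], [0.2, 5.4, -1.65]]
[[0.81, 4.08, -0.52], [0.2, 5.4, -1.65]]
[[0.74, 4.1, -0.46], [0.2, 5.4, -1.65]]
[[0.66, 4.12, -0.41], [0.2, 5.4, -1.65]]
[[0.58, 4.14, -0.37], [0.2, 5.4, -1.65]]
[[0.49, 4.15, -0.33], [0.2, 5.4, -1.65]]
[[0.4, 4.16, -0.3], [0.2, 5.4, -1.65]]
[[0.31, 4.17, -0.28], [0.2, 5.4, -1.65]]
[[0.22, 4.18, -0.27], [0.2, 5.4, -1.65]]
[[0.12, 4.18, -0.27], [0.2, 5.4, -1.65]]
[[0.03, 4.18, -0.28], [0.2, 5.4, -1.65]]
[[-0.07, 4.18, -0.29], [0.2, 5.4, -1.65]]
```

View pics/s.png

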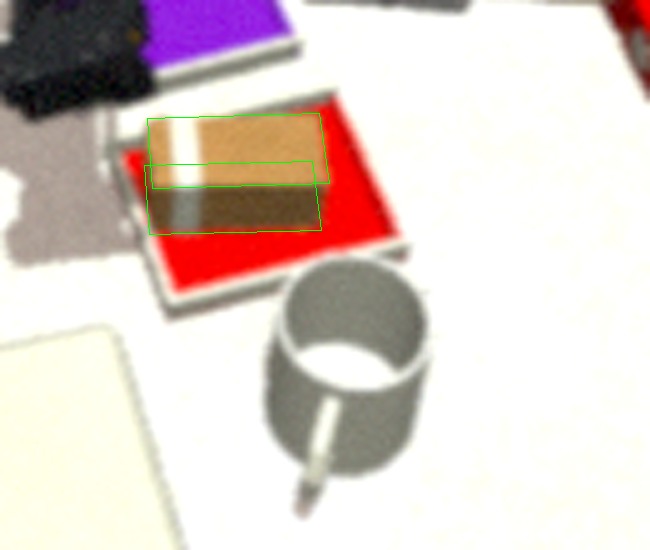

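Request:
{"op": "carry_out", "data": {"motion": [[8.6,[0.9,4.0,-0.6],[0.2,5.4,-1.6]],[8.6,[0.8,4.1,-0.5],[0.2,5.4,-1.6]],[8.6,[0.7,4.1,-0.5],[0.2,5.4,-1.6]],[8.6,[0.7,4.1,-0.4],[0.2,5.4,-1.6]],[8.6,[0.6,4.1,-0.4],[0.2,5.4,-1.6]],[8.6,[0.5,4.1,-0.3],[0.2,5.4,-1.6]],[8.6,[0.4,4.2,-0.3],[0.2,5.4,-1.6]],[8.6,[0.3,4.2,-0.3],[0.2,5.4,-1.6]],[8.6,[0.2,4.2,-0.3],[0.2,5.4,-1.6]],[8.6,[0.1,4.2,-0.3],[0.2,5.4,-1.6]],[8.6,[0,4.2,-0.3],[0.2,5.4,-1.6]],[8.6,[0,0,0],[0,0,0]]]}}

```text
clock: 19.1
ee_pos: [0.5053, 0.1458, 0.1457]
tool_rot: [-0.042, 0.953, -0.018, -0.301]
contact_force: [-0.7, -0.7, -0.6]
finger_gap: 0.0859
```

```bash
python3 - <<'E'
from h import *
pose()
r=tool(-40,6.9); b=-r.as_matrix()[:,2]; E=np.array([.4475,.1765,.0855])+.10*b; print(E-OFF*b)
plan(E-OFF*b,r,3)
im=get_image("wrist")[:,:,::-1].copy(); c=get_calibration("wrist")
yaw=np.radians(6.9);ex=np.array([np.cos(yaw),np.sin(yaw),0]);ey=np.array([-ex[1],ex[0],0]);a=-np.sin(np.radians(25))*ex+np.cos(np.radians(25))*np.array([0,0,1]);xx=np.cross(ey,a)
for s in (-1,1):
        P=[proj(c,np.array((.4475,.1765,.0855))+s*.048*a+i*.023*xx+j*.023*ey) for i,j in((1,1),(1,-1),(-1,-1),(-1,1))]
        cv2.polylines(im,[np.round(np.array(P)).astype(int)],1,(0,255,0) if s>0 else (0,0,255),1)
cv2.imwrite("pics/t.png",im)
# red tray check from top and side
for cam in("top","side"):
    g=get_image(cam); cc=get_calibration(cam)
    m=((g[:,:,0]>60)&(g[:,:,0]>2.5*g[:,:,1])&(g[:,:,0]>2.5*g[:,:,2])).astype(np.uint8)
    x0,y0,x1,y1=(360,155,425,225) if cam=="top" else (290,265,375,330)
    k=np.zeros_like(m);k[y0:y1,x0:x1]=m[y0:y1,x0:x1]
    ys,xs=np.nonzero(k); W=np.array([onz(cc,u,v,.006)[:2] for u,v in zip(xs,ys)],np.float32)
    rc=cv2.minAreaRect(W*1000); print(cam,rc)
    k2=cv2.resize(g[y0-8:y1+8,x0-8:x1+8,::-1],None,fx=6,fy=6,interpolation=cv2.INTER_CUBIC); cv2.imwrite(f"pics/t_{cam}.png",k2)
E

```

```text
t 19.1 p [0.5053 0.1458 0.1457] theta -35.1 yaw_y 5.2 ytilt -0.009 q [ 0.2   0.47  1.59  0.05  1.7  -1.47] F [-0.7 -0.7 -0.6] gap 0.0859
[0.48706419 0.18128779 0.13299476]
[[0.17, 1.24, 0.62], [0.21, 1.64, -0.56]]
[[0.14, 1.24, 0.62], [0.21, 1.64, -0.56]]
[[0.11, 1.24, 0.62], [0.21, 1.64, -0.56]]
top ((585.6724243164062, -333.79498291015625), (128.1396026611328, 97.78032684326172), 2.1960771083831787)
side ((585.2650146484375, -327.7778625488281), (128.90753173828125, 93.11222839355469), 2.814894676208496)
```

View pics/t.png

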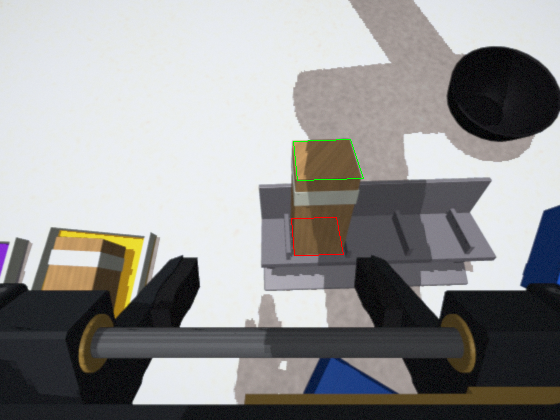

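View pics/t_top.png

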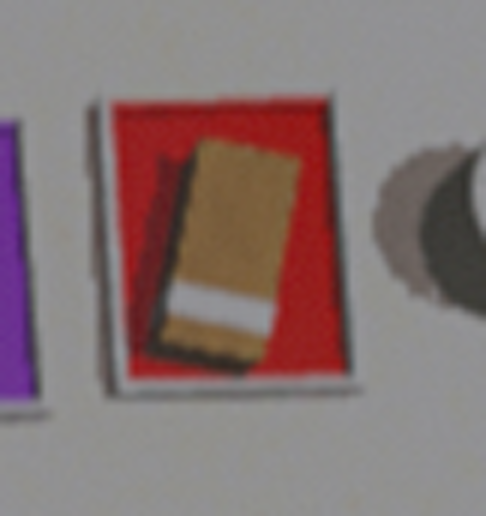

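Request:
{"op": "carry_out", "data": {"motion": [[8.6,[0.15,1.2,0.5],[0.2,1.6,-0.6]],[8.6,[0.15,1.2,0.5],[0.2,1.6,-0.6]],[8.6,[0.1,1.2,0.5],[0.2,1.6,-0.6]],[8.6,[0,0,0],[0,0,0]],[8.6,[0,0,0],[0,0,0]]]}}

```text
clock: 19.88
ee_pos: [0.49, 0.1781, 0.1382]
tool_rot: [-0.056, 0.939, -0.02, -0.339]
contact_force: [0.1, -0.0, -0.2]
finger_gap: 0.086
```

```bash
python3 - <<'E'
from h import *
pose()
r=tool(-40,6.9); b=-r.as_matrix()[:,2]; E=np.array([.4475,.1765,.0855])+.003*b; print(E-OFF*b)
plan(E-OFF*b,r,5)
E

```

```text
t 19.88 p [0.49   0.1781 0.1382] theta -39.7 yaw_y 6.8 ytilt 0.001 q [ 0.24  0.52  1.56  0.08  1.75 -1.46] F [ 0.1 -0.  -0.2] gap 0.086
[0.42516538 0.17379721 0.05868844]
[[-0.02, 0.07, 2.05], [0.02, 0.06, -0.01]]
[[-0.02, 0.07, 2.05], [0.02, 0.06, -0.01]]
[[-0.02, 0.07, 2.05], [0.02, 0.06, -0.01]]
[[-0.02, 0.07, 2.05], [0.02, 0.06, -0.01]]
[[-0.03, 0.07, 2.05], [0.02, 0.06, -0.01]]
```

Request:
{"op": "carry_out", "data": {"motion": [[8.6,[0,0.15,2.0],[0,0.1,0]],[8.6,[0,0.15,2.0],[0,0.1,0]],[8.6,[0,0,2.0],[0,0.1,0]],[8.6,[0,0,2.0],[0,0,0]],[8.6,[0,0,2.0],[0,0,0]],[8.6,[0,0,0],[0,0,0]],[8.6,[0,0,0],[0,0,0]]]}}

```text
clock: 20.75
ee_pos: [0.4264, 0.1736, 0.0618]
tool_rot: [-0.056, 0.938, -0.02, -0.341]
contact_force: [-0.0, 0.3, 0.1]
finger_gap: 0.0864
```

```bash
python3 - <<'E'
from h import *
pose()
r=tool(-40,6.9); b=-r.as_matrix()[:,2]; E=np.array([.4475,.1765,.0855])+.003*b; print(E-OFF*b)
plan(E-OFF*b,r,1)
cv2.imwrite("pics/u.png",get_image("wrist")[:,:,::-1])
E

```

```text
t 20.75 p [0.4264 0.1736 0.0618] theta -40.0 yaw_y 6.8 ytilt 0.001 q [ 0.26  0.51  1.75  0.09  1.58 -1.46] F [-0.   0.3  0.1] gap 0.0864
[0.42516538 0.17379721 0.05868844]
[[-0.11, 0.03, 0.32], [0.13, 0.04, -0.04]]
```

View pics/u.png

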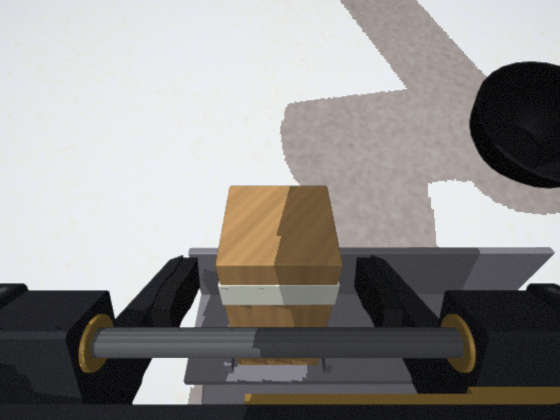

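Centred. Adjust slightly, close, and lift.

Request:
{"op": "carry_out", "data": {"motion": [[8.6,[-0.1,0,0.3],[0,0,0]],[3.5,[0,0,0],[0,0,0]],[3.5,[0,0,0],[0,0,0]],[3.5,[0,0,0],[0,0,0]],[3.5,[0,0,0],[0,0,0]],[3.5,[0,0,0],[0,0,0]],[3.5,[0,0,0],[0,0,0]]], "newtons": 20}}

```text
clock: 21.68
ee_pos: [0.4248, 0.1734, 0.0587]
tool_rot: [-0.056, 0.938, -0.02, -0.341]
contact_force: [0.2, 0.7, -0.1]
finger_gap: 0.0459
```

Request:
{"op": "carry_out", "data": {"motion": [[3.5,[0.6,0,-0.8],[0,0,0]],[3.5,[1.3,0,-1.5],[0,0,0]],[3.5,[1.7,0,-2.05],[0,0,0]],[3.5,[1.7,0,-2.05],[0,0,0]],[3.5,[1.7,0,-2.05],[0,0,0]],[3.5,[1.7,0,-2.05],[0,0,0]],[3.5,[1.7,0,-2.05],[0,0,0]],[3.5,[1.0,0,-1.2],[0,0,0]],[3.5,[0,0,0],[0,0,0]]]}}

```text
clock: 22.8
ee_pos: [0.4266, 0.1735, 0.2388]
tool_rot: [-0.056, 0.939, -0.019, -0.34]
contact_force: [-0.2, 0.3, -1.5]
finger_gap: 0.0457
```

```bash
python3 - <<'E'
from h import *
pose()
r=tool(25,-50); b=-r.as_matrix()[:,2]; E=np.array([.47,.06,.30]); print(E-OFF*b)
plan(E-OFF*b,r,12)
E

```

```text
t 22.8 p [0.4266 0.1735 0.2388] theta -39.8 yaw_y 6.8 ytilt 0.002 q [ 0.26  0.33  1.64  0.1   1.86 -1.44] F [-0.2  0.3 -1.5] gap 0.0457
[0.48032284 0.04769771 0.2655603 ]
[[-0.1, -1.09, -0.38], [-0.63, -4.94, 4.94]]
[[-0.23, -1.08, -0.38], [-0.63, -4.94, 4.94]]
[[-0.35, -1.05, -0.36], [-0.63, -4.94, 4.94]]
[[-0.47, -1.01, -0.34], [-0.63, -4.94, 4.94]]
[[-0.58, -0.96, -0.3], [-0.63, -4.94, 4.94]]
[[-0.69, -0.9, -0.26], [-0.63, -4.94, 4.94]]
[[-0.78, -0.83, -0.21], [-0.63, -4.94, 4.94]]
[[-0.87, -0.76, -0.14], [-0.63, -4.94, 4.94]]
[[-0.94, -0.68, -0.07], [-0.63, -4.94, 4.94]]
[[-1.0, -0.6, 0.0], [-0.63, -4.94, 4.94]]
[[-1.04, -0.51, 0.08], [-0.63, -4.94, 4.94]]
[[-1.07, -0.42, 0.17], [-0.63, -4.94, 4.94]]
```

Request:
{"op": "carry_out", "data": {"motion": [[3.5,[-0.1,-1.1,-0.4],[-0.6,-4.9,4.9]],[3.5,[-0.2,-1.1,-0.4],[-0.6,-4.9,4.9]],[3.5,[-0.35,-1.05,-0.35],[-0.6,-4.9,4.9]],[3.5,[-0.5,-1.0,-0.35],[-0.6,-4.9,4.9]],[3.5,[-0.6,-0.95,-0.3],[-0.6,-4.9,4.9]],[3.5,[-0.7,-0.9,-0.25],[-0.6,-4.9,4.9]],[3.5,[-0.8,-0.8,-0.2],[-0.6,-4.9,4.9]],[3.5,[-0.9,-0.75,-0.15],[-0.6,-4.9,4.9]],[3.5,[-0.95,-0.7,-0.05],[-0.6,-4.9,4.9]],[3.5,[-1.0,-0.6,0],[-0.6,-4.9,4.9]],[3.5,[-1.05,-0.5,0.1],[-0.6,-4.9,4.9]],[3.5,[-1.05,-0.4,0.15],[-0.6,-4.9,4.9]]]}}

```text
clock: 24.3
ee_pos: [0.4807, 0.047, 0.2625]
tool_rot: [0.41, 0.887, -0.096, 0.192]
contact_force: [0.1, -0.1, -0.8]
finger_gap: 0.0461
```

```bash
python3 - <<'E'
from h import *
pose()
cv2.imwrite("pics/v.png",cv2.resize(get_image("side")[90:290,200:400,::-1],None,fx=3,fy=3))
# violet tray
for cam in("top","side"):
    g=get_image(cam).astype(int); cc=get_calibration(cam)
    m=((g[:,:,2]>60)&(g[:,:,2]>2*g[:,:,1])&(g[:,:,0]>1.5*g[:,:,1])&(g[:,:,2]>1.2*g[:,:,0]))
    x0,y0,x1,y1=(312,155,362,225) if cam=="top" else (278,235,345,285)
    k=np.zeros_like(m);k[y0:y1,x0:x1]=m[y0:y1,x0:x1]
    ys,xs=np.nonzero(k); W=np.array([onz(cc,u,v,.006)[:2] for u,v in zip(xs,ys)],np.float32)
    print(cam,len(xs),cv2.minAreaRect(W*1000))
r=tool(25,-4); b=-r.as_matrix()[:,2]; E=np.array([.562,-.188,.15]); print(E-OFF*b)
plan(E-OFF*b,r,9)
E

```

```text
t 24.3 p [0.4807 0.047  0.2625] theta 24.7 yaw_y -49.7 ytilt -0.012 q [ 0.35 -0.25  2.09 -0.44  1.18 -0.21] F [ 0.1 -0.1 -0.8] gap 0.0461
top 1607 ((570.6524658203125, -188.97479248046875), (129.19256591796875, 99.10759735107422), 3.550825595855713)
side 1037 ((569.9580078125, -182.77684020996094), (128.16416931152344, 91.27249908447266), 3.9257712364196777)
[ 0.57802037 -0.18912025  0.1155603 ]
[[-1.78, -0.86, 2.62], [-2.2, -0.09, -4.55]]
[[-1.7, -1.1, 2.58], [-2.2, -0.09, -4.55]]
[[-1.6, -1.33, 2.54], [-2.2, -0.09, -4.55]]
[[-1.48, -1.55, 2.48], [-2.2, -0.09, -4.55]]
[[-1.35, -1.75, 2.42], [-2.2, -0.09, -4.55]]
[[-1.2, -1.95, 2.35], [-2.2, -0.09, -4.55]]
[[-1.03, -2.12, 2.28], [-2.2, -0.09, -4.55]]
[[-0.85, -2.28, 2.2], [-2.2, -0.09, -4.55]]
[[-0.66, -2.43, 2.11], [-2.2, -0.09, -4.55]]
```

View pics/v.png

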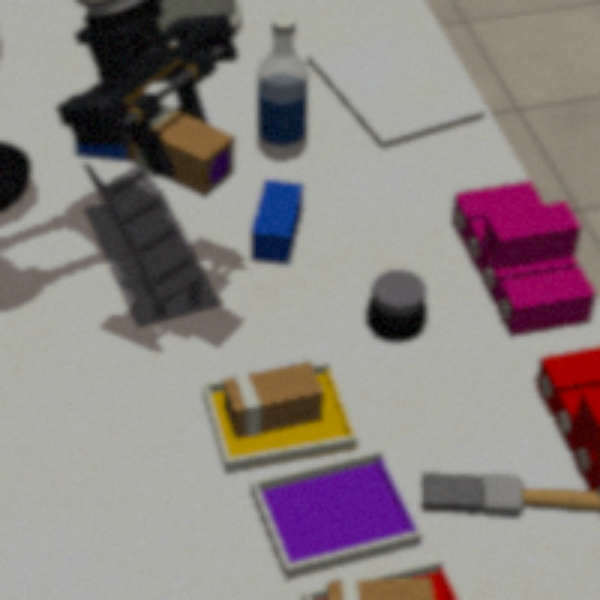

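Request:
{"op": "carry_out", "data": {"motion": [[3.5,[-1.8,-0.9,2.5],[-2.2,0,-4.6]],[3.5,[-1.7,-1.1,2.5],[-2.2,0,-4.6]],[3.5,[-1.6,-1.3,2.5],[-2.2,0,-4.6]],[3.5,[-1.5,-1.6,2.4],[-2.2,0,-4.6]],[3.5,[-1.4,-1.8,2.4],[-2.2,0,-4.6]],[3.5,[-1.2,-2.0,2.3],[-2.2,0,-4.6]],[3.5,[-1.0,-2.1,2.2],[-2.2,0,-4.6]],[3.5,[-0.9,-2.3,2.1],[-2.2,0,-4.6]],[3.5,[-0.7,-2.4,2.0],[-2.2,0,-4.6]],[3.5,[0,0,0],[0,0,0]],[3.5,[0,0,0],[0,0,0]]]}}

```text
clock: 25.82
ee_pos: [0.577, -0.189, 0.1227]
tool_rot: [0.033, 0.977, -0.005, 0.211]
contact_force: [-0.7, -0.3, -0.8]
finger_gap: 0.0459
```

```bash
python3 - <<'E'
from h import *
pose()
r=tool(25,-3); b=-r.as_matrix()[:,2]; E=np.array([.562,-.187,.10]); print(E-OFF*b)
plan(E-OFF*b,r,4)
E

```

```text
t 25.82 p [ 0.577  -0.189   0.1227] theta 24.3 yaw_y -3.8 ytilt 0.004 q [-0.45 -0.02  2.17  0.28  0.62 -2.15] F [-0.7 -0.3 -0.8] gap 0.0459
[ 0.57803748 -0.18784049  0.0655603 ]
[[0.57, 0.02, 1.31], [-0.02, -0.17, -0.2]]
[[0.57, 0.02, 1.31], [-0.02, -0.17, -0.2]]
[[0.57, 0.03, 1.31], [-0.02, -0.17, -0.2]]
[[0.58, 0.03, 1.31], [-0.02, -0.17, -0.2]]
```

Request:
{"op": "carry_out", "data": {"motion": [[3.5,[1.0,0,2.2],[0,-0.2,0]],[3.5,[1.0,0,2.2],[0,-0.2,0]],[3.5,[1.0,0,2.2],[0,-0.2,0]],[3.5,[0.8,0,1.8],[0,0,0]],[3.5,[0,0,0],[0,0,0]],[3.5,[0,0,0],[0,0,0]]]}}

```text
clock: 26.58
ee_pos: [0.5788, -0.1883, 0.0323]
tool_rot: [0.031, 0.976, -0.006, 0.217]
contact_force: [0.2, -0.8, -0.5]
finger_gap: 0.0456
```

```bash
python3 - <<'E'
from h import *
pose()
r=tool(25,-3); b=-r.as_matrix()[:,2]; E=np.array([.562,-.187,.035]); print(E-OFF*b)
plan(E-OFF*b,r,4)
f=5
cv2.imwrite("pics/w.png",cv2.resize(get_image("side")[190:310,250:370,::-1],None,fx=f,fy=f,interpolation=cv2.INTER_CUBIC))
E

```

```text
t 26.57 p [ 0.5788 -0.1883  0.0323] theta 25.1 yaw_y -3.6 ytilt 0.003 q [-0.45  0.12  2.24  0.42  0.41 -2.31] F [ 0.2 -0.8 -0.5] gap 0.0456
[ 5.78037485e-01 -1.87840489e-01  5.60304093e-04]
[[0.36, 0.01, 0.71], [-0.03, 0.03, -0.16]]
[[0.36, 0.01, 0.71], [-0.03, 0.03, -0.16]]
[[0.35, 0.01, 0.71], [-0.03, 0.03, -0.16]]
[[0.35, 0.01, 0.71], [-0.03, 0.03, -0.16]]
```

View pics/w.png

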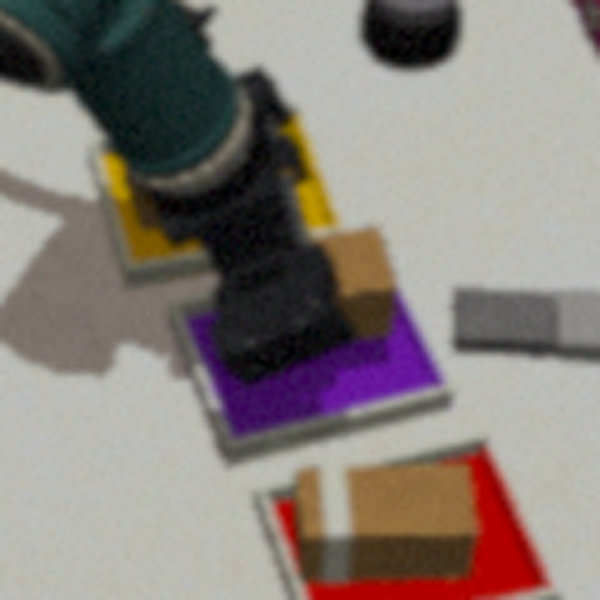

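Request:
{"op": "carry_out", "data": {"motion": [[3.5,[0.35,0,0.75],[0,0,0]],[3.5,[0.35,0,0.75],[0,0,0]],[3.5,[0.35,0,0.75],[0,0,0]],[3.5,[0.3,0,0.6],[0,0,0]],[3.5,[0,0,0],[0,0,0]],[3.5,[0,0,0],[0,0,0]]]}}

```text
clock: 27.38
ee_pos: [0.5779, -0.1887, -0.0006]
tool_rot: [0.032, 0.976, -0.005, 0.216]
contact_force: [0.8, 0.7, -0.6]
finger_gap: 0.0458
```

```bash
python3 - <<'E'
from h import *
pose()
E

```

```text
t 27.38 p [ 0.5779 -0.1887 -0.0006] theta 25.0 yaw_y -3.7 ytilt 0.003 q [-0.45  0.17  2.25  0.5   0.35 -2.4 ] F [ 0.8  0.7 -0.6] gap 0.0458
```

Request:
{"op": "carry_out", "data": {"motion": [[3.5,[0.1,0,0.25],[0,0,0]],[3.5,[0.08,0,0.2],[0,0,0]],[3.5,[0,0,0],[0,0,0]],[3.5,[0,0,0],[0,0,0]]]}}

```text
clock: 27.88
ee_pos: [0.5781, -0.1886, -0.0054]
tool_rot: [0.032, 0.976, -0.005, 0.217]
contact_force: [-0.2, 0.9, -2.0]
finger_gap: 0.0458
```

Request:
{"op": "carry_out", "data": {"motion": [[3.5,[0.06,0,0.14],[0,0,0]],[3.5,[0.04,0,0.1],[0,0,0]],[3.5,[0,0,0],[0,0,0]],[3.5,[0,0,0],[0,0,0]]]}}

```text
clock: 28.38
ee_pos: [0.5786, -0.1887, -0.0061]
tool_rot: [0.031, 0.976, -0.005, 0.217]
contact_force: [-12.2, 2.9, 18.3]
finger_gap: 0.0464
```

Request:
{"op": "carry_out", "data": {"motion": [[3.5,[-0.04,0,-0.1],[0,0,0]],[5.6,[0,0,0],[0,0,0]],[5.6,[0,0,0],[0,0,0]],[5.6,[0,0,0],[0,0,0]],[5.6,[0,0,-0.8],[0,0,0]],[5.6,[0,0,-1.2],[0,0,0]],[5.6,[0,0,-2.0],[0,0,0]],[5.6,[0,0,-3.0],[0,0,0]],[5.6,[0,0,-4.0],[0,0,0]],[8.6,[0,0,-4.0],[0,0,0]],[8.6,[0,0,-4.0],[0,0,0]],[8.6,[0,0,-3.0],[0,0,0]]]}}

```text
clock: 29.88
ee_pos: [0.4846, -0.1836, 0.1952]
tool_rot: [0.032, 0.975, -0.006, 0.218]
contact_force: [1.1, -0.5, -0.9]
finger_gap: 0.0839
```

Request:
{"op": "carry_out", "data": {"motion": [[8.6,[0,4,-4],[0,0,0]],[8.6,[0,5,-3],[0,0,0]],[8.6,[0,5,-2],[0,0,0]],[8.6,[0,5,0],[0,0,0]],[8.6,[0,5,0],[0,0,0]],[8.6,[0,0,0],[0,0,0]],[8.6,[0,0,0],[0,0,0]]]}}

```text
clock: 30.75
ee_pos: [0.4624, 0.0583, 0.2751]
tool_rot: [0.031, 0.976, -0.006, 0.217]
contact_force: [-0.9, -0.6, 0.2]
finger_gap: 0.0861
```

```bash
python3 - <<'E'
from h import *
pose()
f=4.5
cv2.imwrite("pics/x_s.png",cv2.resize(get_image("side")[200:370,250:400,::-1],None,fx=3.5,fy=3.5,interpolation=cv2.INTER_CUBIC))
cv2.imwrite("pics/x_t.png",np.clip(1.5*cv2.resize(get_image("top")[145:235,250:430,::-1],None,fx=4.3,fy=4.3,interpolation=cv2.INTER_CUBIC),0,255))
for cam in("top","side"):
  get_image(cam); c=get_calibration(cam)
  for n in("water_bottle","cream_jar","tint_bowl","mug","tint_brush"):
    ms=masks_of(n,cam)
    if ms: print(cam,n,round(ms[0]["score"],2),ms[0]["box"])
E

```

```text
t 30.75 p [0.4624 0.0583 0.2751] theta 25.0 yaw_y -3.7 ytilt 0.003 q [ 0.14 -0.49  2.24 -0.1   0.97 -1.33] F [-0.9 -0.6  0.2] gap 0.0861
top water_bottle 0.87 [107.9, 129.9, 140.7, 166.2]
top cream_jar 0.67 [236.1, 128.3, 260.2, 156.0]
top tint_bowl 0.56 [99.1, 271.1, 144.1, 313.3]
top mug 0.55 [422.9, 166.1, 467.3, 201.7]
top tint_brush 0.95 [332.6, 105.5, 353.9, 160.6]
side water_bottle 0.75 [285.3, 92.6, 301.7, 143.9]
side cream_jar 0.69 [325.2, 179.8, 341.5, 205.3]
side tint_bowl 0.6 [179.3, 136.1, 214.4, 160.8]
side mug 0.71 [334.8, 310.0, 370.5, 361.7]
side tint_brush 0.8 [340.2, 247.0, 403.4, 264.1][ WARN:0@6.729] global loadsave.cpp:1063 imwrite_ Unsupported depth image for selected encoder is fallbacked to CV_8U.
```

View pics/x_s.png

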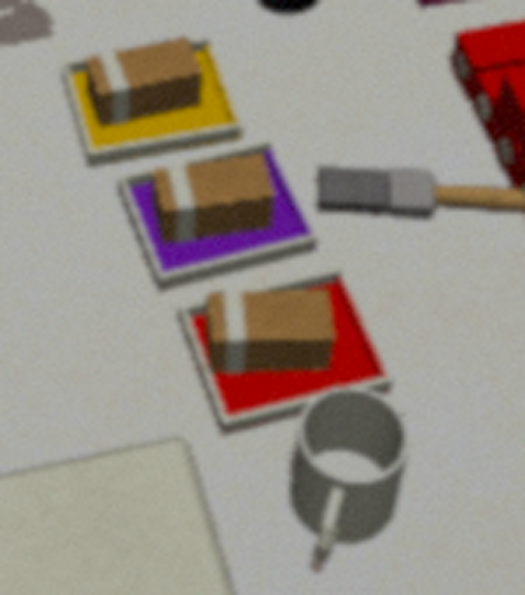

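View pics/x_t.png

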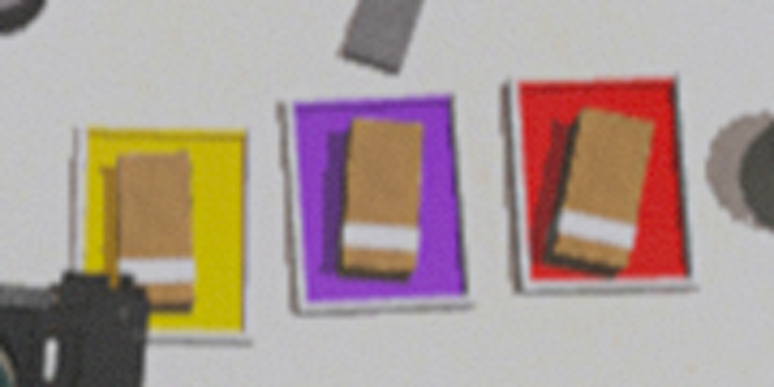

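```bash
python3 - <<'E'
from h import *
c=get_calibration("top"); g=cv2.fastNlMeansDenoisingColored(get_image("top"),None,5,5,5,15)
h=cv2.cvtColor(g,cv2.COLOR_RGB2HSV)
for nm,(x0,y0,x1,y1) in {"violet":(324,170,352,212),"red":(374,166,408,210)}.items():
    m=np.zeros(h.shape[:2],np.uint8); s=h[y0:y1,x0:x1]
    m[y0:y1,x0:x1]=(((s[:,:,0]>8)&(s[:,:,0]<28))|(s[:,:,1]<60))&(s[:,:,2]>75)
    n,l,st,ct=cv2.connectedComponentsWithStats(m); i=1+np.argmax(st[1:,4])
    W=np.array([onz(c,u,v,.05)[:2]*1000 for v,u in np.argwhere(l==i)],np.float32)
    print(nm,W.mean(0),cv2.minAreaRect(W))
pose()
E
```

```text
violet [ 561.3045 -185.3721] ((562.2651977539062, -184.34268188476562), (46.38969421386719, 94.05091094970703), 87.36741638183594)
red [ 569.6083  -325.00613] ((569.9814453125, -324.9766540527344), (46.908992767333984, 96.29259490966797), 76.35638427734375)
t 31.5 p [0.4628 0.0584 0.2747] theta 25.0 yaw_y -3.7 ytilt 0.003 q [ 0.14 -0.49  2.24 -0.1   0.97 -1.33] F [ 0.2 -0.   0.1] gap 0.0865
```

```bash
python3 -c "
from rig import job_done; print(job_done())"
```

```text
the job is handed in; nothing more can be done
None
```

I read both discs and laid each carton in the tray of its colour, then handed the job in at about 31.5 s of the 58 s. `job_done()` reports no verdict, so this rests on my own checks.

- **Placement:** The left-hand carton (robot's view) showed a red disc and is in the red tray. The right-hand one showed violet and is in the violet tray. Both look flat in the last side and top pictures, with the white-banded top end towards the robot, so the disc end faces the front.
- **Red carton:** It sits about 10 mm behind the tray's centre and 7 mm off to one side. It is turned about 14 to 16.5 degrees from the tray's length, depending on the estimate. That is the tightest margin, since the limit is 20 degrees, and I angled it that way to keep the gripper clear of the mug.
- **Violet carton:** It sits within about 5 mm of the tray's centre and 6 to 7 degrees off its length.
- **Bystanders:** The bottle, jar, bowl, mug and brush were within a few pixels of where they started. The yellow tray's carton looked unmoved, but I checked it only by eye.

**What disagreed:**
- **Fingertips:** They are really about 24 mm behind the reported tool point, not 14 mm ahead as stated. My first close on the left carton therefore missed and pressed its face with roughly 11 N. I measured the difference in the pictures and corrected for it.
- **Set-down force:** The violet carton met its tray at about 18 N upward, 22 N in all. I eased off before opening.

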